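# Empty the raised cup and hold it over its holding ring

## Robot

A 6-joint arm with a two-finger parallel gripper is mounted at the origin on the work surface. World frame = base frame: x ahead of the robot, y to its left, z up, the work surface at z = 0. Lengths are in m, angles in degrees, forces in N, time in s.
With the tool pointing down it reaches from about 0.25 to 0.725 m from the base axis. Payload 4 kg.
Tool frame: the origin (TCP) lies at the very end of the fingers, on their centre line; the grasp point (between the pads) lies behind it (bot.pinch_z is the z of the grasp point in the tool frame, in m); z points along the fingers, y is the direction in which the jaws open and shut (so a half turn about z gives the same grasp; the last joint's range is limited). The gripper opens to 85 mm and grips with 20 to 120 N. Pads are 22 mm wide; open, the fingers measure 114 mm over their backs; the gripper's body (76 mm by 85 mm) begins 54 mm behind the grasp point. The pads swing forward as they close: fully open they stand 13 mm farther back than shut.
Start: joints at [67.151, 13.785, 0.286, 76.501, 0, 90], TCP at [0.194, 0.461, 0.231] pointing down, gripper open.
Joint ranges: [-155.79, 155.79], [-60.16, 107.12], [-62.33, 73.08], [-114, 123.19], [-81.49, 82.49], [-180, 180]. Speed limits (degrees/s): [159.86, 159.86, 180, 180, 180, 180].

## Interface

Orientations are given as a 3x3 rotation matrix whose columns are the frame's x, y, z axes.
In Python, from rig import bot gives the robot as it stands.
- The arm moves only by the tool arm_command, never from a script. Its argument "plan" is a list that holds one entry, the list of rows, each a list of 4 numbers: the shift along the tool's x, y, z in mm, then the turn about the tool's z in degrees. In form: [[[dx, dy, dz, yaw], ...]]. A call has 1 to 5 rows; each row is the pose to reach, as a shift and turn from the pose measured when the call began, along the tool's axes at that moment; what a row does not reach only later rows make up. A row lasts 1/12 s, in which the tool goes at most 41.7 mm and 7.16 degrees, less where a joint would pass 70% of its speed; a pose out of reach is approached as far as the arm can. A call with a gripper value outside its range is refused whole. "fingers" is the finger opening in mm, from 0 to 85.4, set as the call begins (left out, the last holds). The fingers move at their own pace and stop on an object; "force" is the grip in N (left out, the last holds). Time passes only in rows, so rows that repeat a pose let the fingers close. It gives the time, the measured TCP pose, the force and the opening at its end, in the units of the state.
- bot.state(): the state, without advancing time (a new reading comes with each control period).
- bot.camera(name): name is "scene" or "top" or "wrist"; returns the picture (400x640x3 uint8, blue, green, red); there is no depth.
- bot.camera_model(name): a dict with "fx", "fy", "cx", "cy" (pixels), "R" (3x3) and "t" (3): a world point X has camera coordinates R X + t; the wrist camera has in their place "tool_from_camera" (4x4, takes a point from camera to tool coordinates, whose origin is the TCP and whose axes are the flange's). Camera axes: x right, y down, z forward; pixel columns grow to the right and rows downward; lengths in m; the calibration is good to about 2 mm. A picture is of the moment at which its call begins: read the wrist's pose just before it. camera_model takes no time and is no camera call.
- bot.hand_in(): hands the job in, once; it reports no verdict.
The state is a dict: "time_s": time; "q": joint angles; "dq": joint speeds; "tau": joint torques, N m; "tcp_pos": TCP position; "tool_rot": TCP orientation; "force": force on the tool from outside, world axes, zero at the start; "moment": the same for the moment, N m; "grip_width": opening from 0.0 (shut) to 1.0 (fully open).
Only numpy, scipy, OpenCV 4.12 (cv2) and the standard library are available. Lean on these libraries where they do the work, as an engineer would, in place of code of your own. Each camera call takes 0.05 s, during which the arm holds its last target.

## Task

Pick up the open steel cup, tip all four brass nuggets out of it into the grey tray and turn it upright again. Then carry it over the rack of standing punches and finish while still holding it upright and at rest, centred about 10 mm above the larger of the two steel holding rings and not touching it, so that the smith can sight the fit before it is seated: do not put it down or let go. Do not touch the punch rack, and leave the hammer, the closed jar and the smaller ring alone.

Things in the scene. Friction and masses are not known exactly. Their poses are not given: they have to be found in the camera images.
- cup: open straight-sided round steel cup, 60 mm outside diameter, 80 mm high, wall 3 mm, floor 4 mm, about 0.25 kg, standing upright on the bench with the four nuggets loose inside; origin at the centre of its underside, z towards its mouth
- cup_rim (a point): centre of the cup's mouth, 80 mm above its underside
- nugget0: brass nugget, one of four alike: a rounded lump 20 x 16 x 16 mm, 20 g, rolls easily; starts inside the cup; origin at the middle of its underside as it lay at the start
- nugget1: brass nugget, one of four alike: a rounded lump 20 x 16 x 16 mm, 20 g, rolls easily; starts inside the cup; origin at the middle of its underside as it lay at the start
- nugget2: brass nugget, one of four alike: a rounded lump 20 x 16 x 16 mm, 20 g, rolls easily; starts inside the cup; origin at the middle of its underside as it lay at the start
- nugget3: brass nugget, one of four alike: a rounded lump 20 x 16 x 16 mm, 20 g, rolls easily; starts inside the cup; origin at the middle of its underside as it lay at the start
- tray: grey open tray, 150 mm (its x) by 160 mm (its y) outside, 45 mm high, walls 4 mm, fixed to the bench; origin at the centre of its underside
- rack: dark wood block 280 mm (its x) by 50 mm by 45 mm high with a row of seven thin steel punches standing fast in it, their tops up to 130 mm above the bench; stands between the tray and the rings, fixed; origin at the centre of its underside. Not to be touched
- nest: the larger holding ring: a square light wood block 110 x 110 x 45 mm with a dark steel ring fixed on it, ring 25 mm high, 100 mm outside and 74 mm inside diameter, open above; stands on the bench, does not move; origin at the centre of its underside, z up
- nest_mouth (a point): the larger ring: centre of the ring's opening at its top edge, 70 mm above the bench
- small_nest: the smaller holding ring, not to be touched: a square light wood block 110 x 110 x 45 mm with a dark steel ring fixed on it, ring 25 mm high, 58 mm outside and 32 mm inside diameter, open above; stands on the bench, does not move; origin at the centre of its underside. It and the larger ring may stand in either place
- hammer: small hammer 200 mm long lying on the bench on the rings' side of the rack, 0.4 kg; leave alone
- jar: closed glass jar with steel lid, 60 mm diameter, 80 mm high, 0.25 kg; leave alone; origin at the centre of its underside
Not all that is in view belongs to the job. Leave any blue look-alike of the cup alone. Leave any green look-alike of the nest alone.

How it is judged:
By the outcome, as a careful person would: the job done as asked, in the order asked, and still so for the second after the job is handed in, while the arm keeps its last pose, push and grip.
It also fails if it takes over 51 s, if anything falls off the work surface, if the arm or the gripper's body presses on something with over 40 N, if the wrist force passes 120 N, or if a joint passes its speed limit or range.

## Working session

There is one attempt and no reset: what is moved stays moved. The work goes in short steps, Python scripts to look and compute and a tool call to move; the robot and the scene stay as the last step left them, time stands still between calls to the robot, and variables do not carry over. Pictures are saved under pics/ and viewed, and the job is handed in when it is done.

Besides the shell and the picture viewer there is one more tool, called after "Emit:" as name([rows], argument=value, ...), one row to a line, values as JSON. arm_command: Moves the arm, as the interface text tells. Its arguments: {"type":"object","properties":{"plan":{"type":"array","items":{"type":"array","items":{"type":"array","items":{"type":"number"}}}},"fingers":{"type":"number"},"force":{"type":"number"}},"required":["plan"]}

```bash
ls -la; mkdir -p pics
python3 - <<'E'
from rig import bot
import cv2,json
print([a for a in dir(bot) if not a.startswith('__')])
s=bot.state()
for k,v in s.items(): print(k,v)
print(bot.pinch_z)
for n in("scene","top","wrist"):
    print(n,bot.camera_model(n))
    cv2.imwrite(f'pics/{n}0.png',bot.camera(n))
E
```

```text
total 12
drwxr-xr-x  3 agent agent 4096 Dec  6 00:45 .
drwxr-xr-x 23 root  root  4096 Dec  6 00:44 ..
drwxr-xr-x  2 agent agent 4096 Dec  6 00:45 pics
['Unreachable', 'camera', 'camera_model', 'hand_in', 'pinch_z', 'state']
time_s 0.0
q [ 6.71511801e+01  1.38317875e+01  2.13566325e-01  7.65020377e+01
 -8.40504369e-04  8.99994248e+01]
dq [-0.01087024  0.00141509 -0.0184088   0.02177634 -0.09853366 -0.00998036]
tau [ 5.59556265e-04 -3.72319365e+01  2.52406847e+01  1.70147710e-02
 -6.18332274e-05 -6.38322973e-06]
tcp_pos [0.19390766 0.4601786  0.23041556]
tool_rot [[-9.21536537e-01  3.88290829e-01 -8.01491551e-04]
 [ 3.88291656e-01  9.21534496e-01 -1.93991339e-03]
 [-1.46484660e-05 -2.09891355e-03 -9.99997797e-01]]
force [ 0.21474964 -0.90786916  0.42934772]
moment [ 0.02887596 -0.01534487 -0.00291101]
grip_width 1.0037172574301936
-0.0187
scene {'fx': 394.3500033075965, 'fy': 394.3500033075965, 'cx': 324.19362669646614, 'cy': 200.87492491030153, 'R': array([[ 0.66382605,  0.74788238,  0.00262989],
       [ 0.64756268, -0.57301517, -0.50231084],
       [-0.37416246,  0.33515004, -0.8646
[... 172 characters left out ...]
y([[ 5.66700635e-03, -9.99983738e-01,  6.38621016e-04],
       [-9.96626327e-01, -5.70026734e-03, -8.18747258e-02],
       [ 8.18770347e-02, -1.72481926e-04, -9.96642424e-01]]), 't': array([0.01590084, 0.51861869, 1.47243146])}
wrist {'fx': 321.45853374037114, 'fy': 321.45853374037114, 'cx': 315.46802862800905, 'cy': 204.18918699216297, 'tool_from_camera': array([[-3.44058468e-05, -9.62914127e-01, -2.69808048e-01,
         6.96626111e-02],
       [ 9.99999889e-01, -1.59700113e-04,  4.42431768e-04,
        -1.02296660e-04],
       [-4.69112175e-04, -2.69808003e-01,  9.62914026e-01,
        -1.43438186e-01],
       [ 0.00000000e+00,  0.00000000e+00,  0.00000000e+00,
         1.00000000e+00]])}
```

View pics/scene0.png

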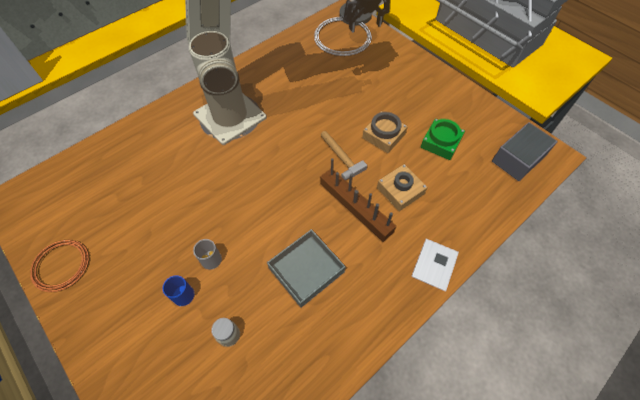

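View pics/top0.png

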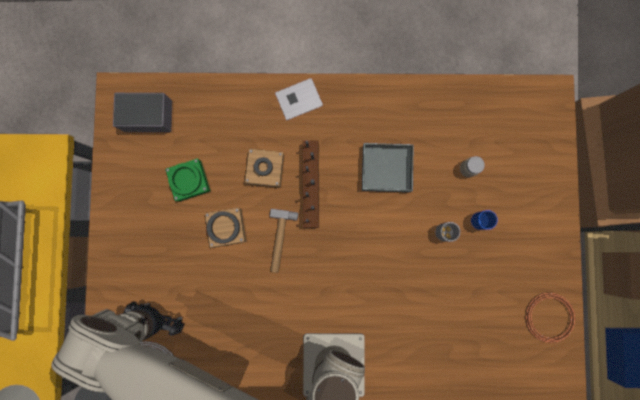

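View pics/wrist0.png

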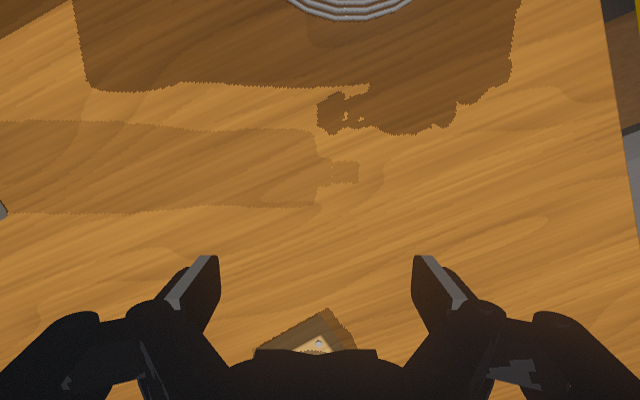

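```bash
cat > h.py <<'E'
import numpy as np, cv2
from rig import bot
def pt(name,u,v,z):
    m=bot.camera_model(name); R=np.array(m['R']);t=np.array(m['t'])
    d=R.T@np.array([(u-m['cx'])/m['fx'],(v-m['cy'])/m['fy'],1]); c=-R.T@t
    return c+d*(z-c[2])/d[2]
def proj(name,X):
    m=bot.camera_model(name); p=m['R']@np.array(X)+m['t']
    return np.array([m['fx']*p[0]/p[2]+m['cx'],m['fy']*p[1]/p[2]+m['cy']])
def wpt(s,u,v,z):
    m=bot.camera_model('wrist'); T=np.array(m['tool_from_camera'])
    d=s['tool_rot']@T[:3,:3]@np.array([(u-m['cx'])/m['fx'],(v-m['cy'])/m['fy'],1]); c=s['tcp_pos']+s['tool_rot']@T[:3,3]
    return c+d*(z-c[2])/d[2]
def crop(img,x0,y0,x1,y1,k,fn):
    cv2.imwrite(fn,cv2.resize(img[y0:y1,x0:x1],None,fx=k,fy=k,interpolation=cv2.INTER_CUBIC))
E
python3 - <<'E'
from h import *
a=cv2.imread('pics/top0.png');crop(a,350,130,510,250,5,'pics/topc1.png');crop(a,150,130,330,250,4,'pics/topc2.png')
for n,u,v,z in [('cup',449,232,.08),('blue',484,220,.08),('jar',474,166,.08),('tray',387,168,.045),('rackend1',309,142,.045),('rackend2',309,227,.045),('nest',223,228,.07),('small',263,167,.07),('green',187,180,.07)]:
    p=pt('top',u,v,z);print(n,p.round(3),np.hypot(p[0],p[1]).round(3))
for u,v in[(95,72),(575,72),(90,390)]:print(pt('top',u,v,0).round(3))
E
```

```text
cup [ 0.419 -0.353  0.08 ] 0.548
blue [ 0.457 -0.462  0.08 ] 0.65
jar [ 0.625 -0.434  0.08 ] 0.761
tray [ 0.623 -0.167  0.045] 0.645
rackend1 [0.705 0.082 0.045] 0.71
rackend2 [0.433 0.08  0.045] 0.44
nest [0.428 0.345 0.07 ] 0.55
small [0.62  0.225 0.07 ] 0.659
green [0.577 0.461 0.07 ] 0.739
[0.948 0.802 0.   ]
[ 0.957 -0.804  0.   ]
[-0.084  0.769  0.   ]
```

View pics/topc1.png

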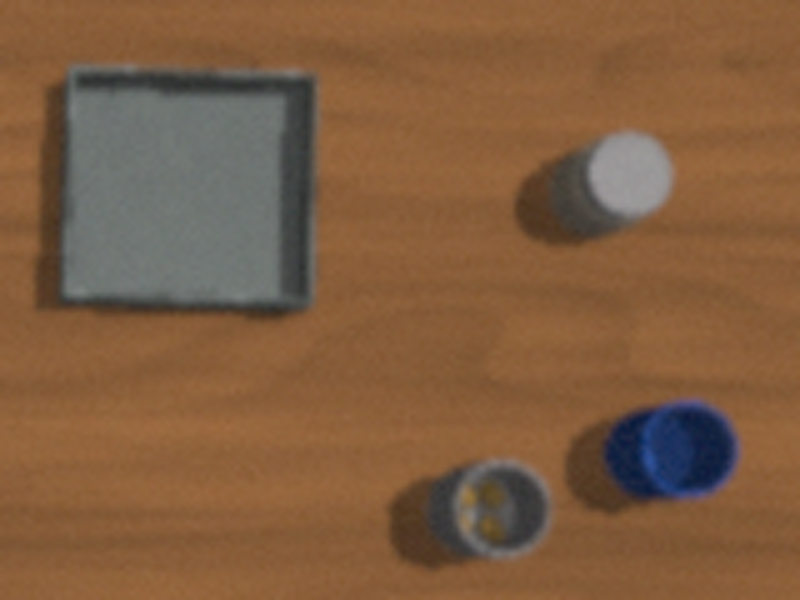

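View pics/topc2.png

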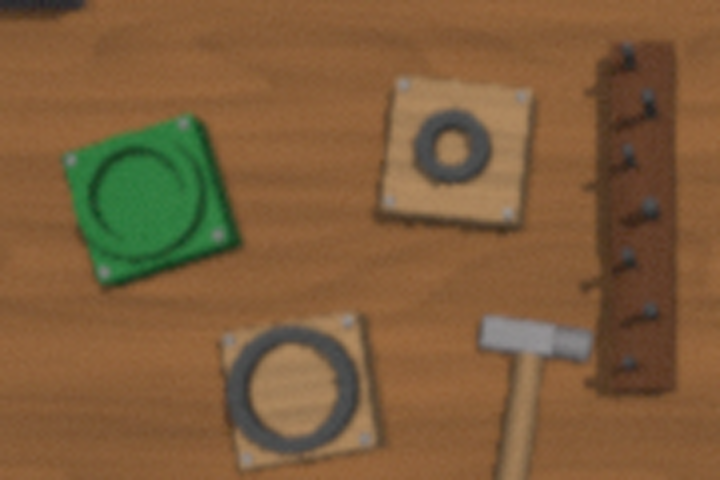

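```bash
cat >> h.py <<'E'
def rem(x,y,z,a=None,show=True):
    s=bot.state();R=s['tool_rot'];d=R.T@(np.array([x,y,z])-s['tcp_pos'])*1000
    ang=np.degrees(np.arctan2(R[1,1],R[0,1])); yaw=0 if a is None else (ang-a+180)%360-180
    tilt=np.degrees(np.arccos(-R[2,2]))
    if show: print('t %.2f'%s['time_s'],'tcp',s['tcp_pos'].round(4),'yang %.1f tilt %.2f'%(ang,tilt),'zax',R[:,2].round(3),'q',s['q'].round(1),'F',s['force'].round(1),'g %.3f'%s['grip_width'])
    print('MOVE',d.round(1),'yaw %.1f'%yaw)
E
python3 -c "
from h import *
rem(.5,-.25,.30,50)"
```

```text
t 0.15 tcp [0.194  0.4603 0.2306] yang 67.2 tilt 0.10 zax [-0.001 -0.002 -1.   ] q [67.2 13.8  0.2 76.5  0.  90. ] F [-0.1 -0.2  0.2] g 0.998
MOVE [-557.8 -535.9  -68.5] yaw 17.2
```

Emit:
arm_command([
  [[-558, -535, -70, 17], [-558, -535, -70, 17], [-558, -535, -70, 17], [-558, -535, -70, 17], [-558, -535, -70, 17]],
])

```text
time_s: 0.57
tcp_pos: [0.2763, 0.2684, 0.25]
tool_rot: [[-0.768, 0.64, -0.001], [0.64, 0.768, -0.002], [-0.001, -0.002, -1.0]]
force: [1.5, 0.5, -0.8]
grip_width: 0.997
```

```bash
python3 -c "
from h import *
rem(.5,-.25,.30,50)"
```

```text
t 0.57 tcp [0.2763 0.2684 0.25  ] yang 50.2 tilt 0.13 zax [-0.001 -0.002 -1.   ] q [ 44.2   0.3 -12.5  77.3  -0.1  84. ] F [ 1.5  0.5 -0.8] g 0.997
MOVE [-503.6 -255.4  -49.2] yaw 0.2
```

Emit:
arm_command([
  [[-504, -255, -50, 0], [-504, -255, -50, 0], [-504, -255, -50, 0], [-504, -255, -50, 0], [-504, -255, -50, 0]],
])

```text
time_s: 0.98
tcp_pos: [0.3585, 0.0777, 0.2689]
tool_rot: [[-0.769, 0.64, -0.0], [0.64, 0.769, -0.002], [-0.001, -0.002, -1.0]]
force: [0.6, 1.0, -0.0]
grip_width: 1.003
```

```bash
python3 -c "
from h import *
rem(.5,-.25,.30,50)"
```

```text
t 0.98 tcp [0.3585 0.0777 0.2689] yang 50.2 tilt 0.10 zax [-0.    -0.002 -1.   ] q [ 12.3  -2.3 -12.2  80.1  -0.1  52.1] F [ 0.6  1.  -0. ] g 1.003
MOVE [-318.4 -161.4  -30.5] yaw 0.2
```

Emit:
arm_command([
  [[-318, -161, -30, 0], [-318, -161, -30, 0], [-318, -161, -30, 0], [-318, -161, -30, 0], [-318, -161, -30, 0]],
])

```text
time_s: 1.4
tcp_pos: [0.4406, -0.1132, 0.2866]
tool_rot: [[-0.768, 0.64, -0.0], [0.64, 0.768, -0.002], [-0.001, -0.001, -1.0]]
force: [0.9, 0.2, -0.2]
grip_width: 0.999
```

```bash
python3 -c "
from h import *
rem(.5,-.25,.30,50)
rem(.85,-.425,.30,50)"
```

```text
t 1.40 tcp [ 0.4406 -0.1132  0.2866] yang 50.2 tilt 0.09 zax [-0.    -0.002 -1.   ] q [-14.3   7.6   0.8  83.2  -0.1  25.5] F [ 0.9  0.2 -0.2] g 0.999
MOVE [-133.3  -67.1  -13.3] yaw 0.2
t 1.40 tcp [ 0.4406 -0.1132  0.2866] yang 50.2 tilt 0.09 zax [-0.    -0.002 -1.   ] q [-14.3   7.6   0.8  83.2  -0.1  25.5] F [ 0.9  0.2 -0.2] g 0.999
MOVE [-514.2   22.5  -13.2] yaw 0.2
```

Emit:
arm_command([
  [[-514, 22, -13, 0], [-514, 22, -13, 0], [-514, 22, -13, 0], [-514, 22, -13, 0], [-514, 22, -13, 0]],
])

```text
time_s: 1.82
tcp_pos: [0.6066, -0.2393, 0.2914]
tool_rot: [[-0.768, 0.641, -0.001], [0.641, 0.768, -0.001], [-0.0, -0.001, -1.0]]
force: [2.2, -0.0, 0.2]
grip_width: 1.001
```

```bash
python3 -c "
from h import *
rem(.85,-.425,.30,50)"
```

```text
t 1.82 tcp [ 0.6066 -0.2393  0.2914] yang 50.2 tilt 0.09 zax [-0.001 -0.001 -1.   ] q [-21.5  32.2  36.6  94.4  -0.1  18.3] F [ 2.2 -0.   0.2] g 1.001
MOVE [-305.8   13.3   -8.5] yaw 0.2
```

Emit:
arm_command([
  [[-306, 13, -9, 0], [-306, 13, -9, 0], [-306, 13, -9, 0], [-306, 13, -9, 0], [-306, 13, -9, 0]],
])

```text
time_s: 2.23
tcp_pos: [0.7007, -0.3247, 0.2608]
tool_rot: [[-0.768, 0.641, 0.013], [0.641, 0.768, -0.008], [-0.015, 0.002, -1.0]]
force: [-0.4, 0.3, -2.0]
grip_width: 1.001
```

```bash
python3 -c "
from h import *
rem(.85,-.425,.30,50)"
```

```text
t 2.23 tcp [ 0.7007 -0.3247  0.2608] yang 50.2 tilt 0.87 zax [ 0.013 -0.008 -1.   ] q [-2.480e+01  5.380e+01  7.260e+01  1.079e+02 -1.000e-01  1.500e+01] F [-0.4  0.3 -2. ] g 1.001
MOVE [-179.5   18.7  -36.4] yaw 0.2
```

Emit:
arm_command([
  [[-2000, 0, -1000, 0], [-2000, 0, -1000, 0], [-2000, 0, -1000, 0], [-2000, 0, -1000, 0], [-2000, 0, -1000, 0]],
])

```text
time_s: 2.65
tcp_pos: [0.6941, -0.3674, 0.2709]
tool_rot: [[-0.766, 0.64, 0.052], [0.64, 0.768, -0.028], [-0.058, 0.011, -0.998]]
force: [0.5, -0.6, -0.3]
grip_width: 1.0
```

```bash
python3 -c "
from h import *
rem(.85,-.425,.30,50)"
```

```text
t 2.65 tcp [ 0.6941 -0.3674  0.2709] yang 50.2 tilt 3.40 zax [ 0.052 -0.028 -0.998] q [-27.9  53.3  73.1 106.3  -0.   12. ] F [ 0.5 -0.6 -0.3] g 1.000
MOVE [-158.    55.9  -19.3] yaw 0.2
```

Emit:
arm_command([
  [[-3000, 0, 0, 0], [-3000, 0, 0, 0]],
])

```text
time_s: 2.82
tcp_pos: [0.7129, -0.3957, 0.2484]
tool_rot: [[-0.763, 0.64, 0.088], [0.638, 0.768, -0.049], [-0.099, 0.019, -0.995]]
force: [0.1, -0.2, -0.7]
grip_width: 1.001
```

```bash
python3 -c "
from h import *
rem(.85,-.425,.30,50)"
```

```text
t 2.82 tcp [ 0.7129 -0.3957  0.2484] yang 50.2 tilt 5.79 zax [ 0.088 -0.049 -0.995] q [-29.   55.1  73.1 102.2   0.   10.8] F [ 0.1 -0.2 -0.7] g 1.001
MOVE [-128.5   66.3  -37.7] yaw 0.2
```

Emit:
arm_command([
  [[-3000, 0, -1000, 0], [-3000, 0, -1000, 0]],
])

```text
time_s: 2.98
tcp_pos: [0.7212, -0.4165, 0.2492]
tool_rot: [[-0.759, 0.639, 0.124], [0.636, 0.769, -0.069], [-0.14, 0.026, -0.99]]
force: [-0.4, 0.4, 0.2]
grip_width: 0.997
```

Emit:
arm_command([
  [[-3000, 0, -1000, 0], [-3000, 0, -1000, 0]],
])

```text
time_s: 3.15
tcp_pos: [0.7278, -0.435, 0.2565]
tool_rot: [[-0.753, 0.638, 0.161], [0.633, 0.769, -0.092], [-0.182, 0.033, -0.983]]
force: [-0.0, 0.5, -0.2]
grip_width: 0.998
```

Emit:
arm_command([
  [[-3000, 0, -1000, 0], [-3000, 0, -1000, 0], [-3000, 0, -1000, 0]],
])

```text
time_s: 3.4
tcp_pos: [0.7316, -0.457, 0.2657]
tool_rot: [[-0.745, 0.637, 0.198], [0.628, 0.77, -0.115], [-0.226, 0.039, -0.973]]
force: [-0.2, -0.6, 0.2]
grip_width: 1.001
```

```bash
python3 -c "
from h import *
rem(.85,-.425,.30,50)"
```

```text
t 3.40 tcp [ 0.7316 -0.457   0.2657] yang 50.4 tilt 13.24 zax [ 0.198 -0.115 -0.973] q [-32.2  54.5  73.1  95.4   0.5   7.8] F [-0.2 -0.6  0.2] g 1.001
MOVE [-75.9 101.4 -13.5] yaw 0.4
```

Emit:
arm_command([
  [[-2000, -2000, -1000, 0], [-2000, -2000, -1000, 0]],
])

```text
time_s: 3.57
tcp_pos: [0.7023, -0.5076, 0.2802]
tool_rot: [[-0.741, 0.634, 0.221], [0.622, 0.772, -0.13], [-0.253, 0.041, -0.967]]
force: [-0.4, 0.3, -0.5]
grip_width: 0.999
```

Emit:
arm_command([
  [[-2000, -2000, -1000, 0], [-2000, -2000, -1000, 0]],
])

```text
time_s: 3.73
tcp_pos: [0.6692, -0.5571, 0.2955]
tool_rot: [[-0.734, 0.634, 0.243], [0.617, 0.772, -0.15], [-0.283, 0.04, -0.958]]
force: [-0.2, -0.3, 0.4]
grip_width: 1.0
```

```bash
python3 -c "
from h import *
rem(.85,-.425,.30,50)"
```

```text
t 3.73 tcp [ 0.6692 -0.5571  0.2955] yang 50.6 tilt 16.59 zax [ 0.243 -0.15  -0.958] q [-40.7  52.7  73.1  94.    2.6  -0.6] F [-0.2 -0.3  0.4] g 1.000
MOVE [-52.6 216.8  19.9] yaw 0.6
```

Emit:
arm_command([
  [[-3000, 100, -500, 0], [-3000, 100, -500, 0]],
])

```text
time_s: 3.9
tcp_pos: [0.6835, -0.568, 0.2993]
tool_rot: [[-0.721, 0.637, 0.275], [0.613, 0.77, -0.178], [-0.324, 0.04, -0.945]]
force: [0.3, 0.2, -0.4]
grip_width: 0.998
```

Emit:
arm_command([
  [[-3000, 100, -500, 0], [-3000, 100, -500, 0]],
])

```text
time_s: 4.07
tcp_pos: [0.7005, -0.5737, 0.3042]
tool_rot: [[-0.709, 0.636, 0.305], [0.604, 0.771, -0.202], [-0.364, 0.041, -0.93]]
force: [0.2, 0.5, 1.2]
grip_width: 1.003
```

Emit:
arm_command([
  [[-3000, 100, -500, 0], [-3000, 100, -500, 0]],
])

```text
time_s: 4.23
tcp_pos: [0.7133, -0.5809, 0.3132]
tool_rot: [[-0.697, 0.634, 0.336], [0.594, 0.772, -0.227], [-0.403, 0.041, -0.914]]
force: [0.3, -0.1, -0.5]
grip_width: 1.002
```

Emit:
arm_command([
  [[-3000, 100, -500, 0], [-3000, 100, -500, 0]],
])

```text
time_s: 4.4
tcp_pos: [0.724, -0.5877, 0.3252]
tool_rot: [[-0.683, 0.633, 0.366], [0.582, 0.773, -0.251], [-0.441, 0.042, -0.896]]
force: [-0.8, 0.3, 0.8]
grip_width: 1.005
```

```bash
python3 -c "
from h import *
rem(.85,-.425,.30,50)"
```

```text
t 4.40 tcp [ 0.724  -0.5877  0.3252] yang 50.7 tilt 26.31 zax [ 0.366 -0.251 -0.896] q [-39.8  52.3  73.1  84.5   2.4   0.6] F [-0.8  0.3  0.8] g 1.005
MOVE [ 19.9 204.5  27.8] yaw 0.7
```

Emit:
arm_command([
  [[-3000, 600, -500, 0], [-3000, 600, -500, 0]],
])

```text
time_s: 4.57
tcp_pos: [0.7409, -0.5841, 0.3399]
tool_rot: [[-0.667, 0.632, 0.394], [0.571, 0.774, -0.274], [-0.478, 0.043, -0.877]]
force: [0.1, 0.3, -0.1]
grip_width: 0.998
```

Emit:
arm_command([
  [[-3000, 600, -500, 0], [-3000, 600, -500, 0]],
])

```text
time_s: 4.73
tcp_pos: [0.7566, -0.5791, 0.3569]
tool_rot: [[-0.651, 0.631, 0.423], [0.559, 0.775, -0.295], [-0.514, 0.044, -0.857]]
force: [0.2, -0.2, 0.2]
grip_width: 1.0
```

Emit:
arm_command([
  [[-3000, 600, -500, 0], [-3000, 600, -500, 0]],
])

```text
time_s: 4.9
tcp_pos: [0.7703, -0.5749, 0.3763]
tool_rot: [[-0.632, 0.629, 0.452], [0.545, 0.776, -0.317], [-0.55, 0.046, -0.834]]
force: [0.2, -0.2, -0.0]
grip_width: 0.994
```

Emit:
arm_command([
  [[-3000, 600, -500, 0], [-3000, 600, -500, 0]],
])

```text
time_s: 5.07
tcp_pos: [0.7823, -0.5705, 0.3978]
tool_rot: [[-0.612, 0.628, 0.481], [0.531, 0.777, -0.338], [-0.586, 0.049, -0.809]]
force: [0.3, 0.3, 0.1]
grip_width: 1.002
```

Emit:
arm_command([
  [[-3000, 600, -500, 0], [-3000, 600, -500, 0]],
])

```text
time_s: 5.23
tcp_pos: [0.7926, -0.5657, 0.421]
tool_rot: [[-0.591, 0.626, 0.509], [0.516, 0.778, -0.358], [-0.62, 0.051, -0.783]]
force: [-1.0, -0.0, 0.7]
grip_width: 0.998
```

Emit:
arm_command([
  [[-3000, 600, -500, 0], [-3000, 600, -500, 0]],
])

```text
time_s: 5.4
tcp_pos: [0.8012, -0.5604, 0.4459]
tool_rot: [[-0.568, 0.624, 0.536], [0.5, 0.78, -0.377], [-0.653, 0.054, -0.755]]
force: [-0.2, -1.0, 0.0]
grip_width: 1.002
```

```bash
python3 -c "
from h import *
rem(.85,-.425,.30,50)"
```

```text
t 5.40 tcp [ 0.8012 -0.5604  0.4459] yang 51.3 tilt 40.97 zax [ 0.536 -0.377 -0.755] q [-34.9  47.4  73.   74.7  -0.1   4.9] F [-0.2 -1.   0. ] g 1.002
MOVE [135.3 128.1  85.3] yaw 1.3
```

Emit:
arm_command([
  [[-3000, 0, 0, -5], [-3000, 0, 0, -5]],
])

```text
time_s: 5.57
tcp_pos: [0.8056, -0.571, 0.4633]
tool_rot: [[-0.597, 0.571, 0.564], [0.411, 0.821, -0.396], [-0.689, -0.005, -0.725]]
force: [-0.5, -0.1, -0.4]
grip_width: 1.002
```

Emit:
arm_command([
  [[-3000, 0, 0, 0], [-3000, 0, 0, 0]],
])

```text
time_s: 5.73
tcp_pos: [0.8118, -0.5762, 0.4802]
tool_rot: [[-0.572, 0.573, 0.587], [0.396, 0.82, -0.413], [-0.718, -0.004, -0.696]]
force: [0.5, 0.6, 0.4]
grip_width: 1.002
```

```bash
python3 -c "
from h import *
rem(.85,-.425,.30,50)"
```

```text
t 5.73 tcp [ 0.8118 -0.5762  0.4802] yang 55.1 tilt 45.91 zax [ 0.587 -0.413 -0.696] q [-35.4  46.5  73.   70.6   0.2  -0.5] F [0.5 0.6 0.4] g 1.002
MOVE [167.6 146.5  85.3] yaw 5.1
```

Emit:
arm_command([
  [[-3000, 0, 0, 0], [-3000, 0, 0, 0]],
])

```text
time_s: 5.9
tcp_pos: [0.8167, -0.5784, 0.5004]
tool_rot: [[-0.547, 0.574, 0.61], [0.38, 0.819, -0.43], [-0.746, -0.003, -0.666]]
force: [-0.2, 0.7, -1.0]
grip_width: 0.997
```

Emit:
arm_command([
  [[-3000, 0, 0, 0], [-3000, 0, 0, 0]],
])

```text
time_s: 6.07
tcp_pos: [0.8195, -0.5797, 0.5226]
tool_rot: [[-0.521, 0.575, 0.631], [0.364, 0.818, -0.445], [-0.772, -0.002, -0.635]]
force: [-0.4, -0.0, 0.1]
grip_width: 1.002
```

Emit:
arm_command([
  [[-3000, 0, 0, 0], [-3000, 0, 0, 0]],
])

```text
time_s: 6.23
tcp_pos: [0.8211, -0.5803, 0.5468]
tool_rot: [[-0.494, 0.575, 0.652], [0.345, 0.818, -0.46], [-0.798, -0.002, -0.603]]
force: [-0.2, 0.1, 0.5]
grip_width: 1.002
```

Emit:
arm_command([
  [[-3000, 0, 0, 0], [-3000, 0, 0, 0]],
])

```text
time_s: 6.4
tcp_pos: [0.8214, -0.5801, 0.5725]
tool_rot: [[-0.466, 0.575, 0.672], [0.326, 0.818, -0.474], [-0.822, -0.002, -0.569]]
force: [0.0, 0.1, 0.2]
grip_width: 0.999
```

Emit:
arm_command([
  [[-3000, 0, 0, 0], [-3000, 0, 0, 0]],
])

```text
time_s: 6.57
tcp_pos: [0.8201, -0.579, 0.5994]
tool_rot: [[-0.438, 0.575, 0.691], [0.306, 0.818, -0.487], [-0.845, -0.002, -0.534]]
force: [-0.1, 0.6, -0.3]
grip_width: 1.004
```

```bash
python3 -c "
from h import *
rem(.85,-.425,.30,50)"
```

```text
t 6.57 tcp [ 0.8201 -0.579   0.5994] yang 54.9 tilt 57.70 zax [ 0.691 -0.487 -0.534] q [-35.2  42.   73.   63.3   0.   -0.1] F [-0.1  0.6 -0.3] g 1.004
MOVE [287.1 143.7 105.5] yaw 4.9
```

```bash
cat > kin.py <<'E'
import numpy as np
D=[([.19391,.46018,.23042],13.83,.21,76.5),([.2763,.2684,.25],.3,-12.5,77.3),([.3585,.0777,.2689],-2.3,-12.2,80.1),([.4406,-.1132,.2866],7.6,.8,83.2),([.6066,-.2393,.2914],32.2,36.6,94.4),([.7007,-.3247,.2608],53.8,72.6,107.9),([.7129,-.3957,.2484],55.1,73.1,102.2),([.8012,-.5604,.4459],47.4,73,74.7),([.8118,-.5762,.4802],46.5,73,70.6),([.8201,-.579,.5994],42,73,63.3)]
A=[];b=[]
def rows(q2,q3,q4):
    a,e,p=np.radians([q2,q2-q3,q2-q3+q4])
    # unknown: c0,c1,A1,B1,A2,B2,Lt ; direction at pitch p: (cos p, -sin p)
    f=lambda t:(np.cos(t),-np.sin(t))
    c,s=f(a);d,t=f(e);u,v=f(p)
    return [1,0,c,-s,d,-t,u],[0,1,s,c,t,d,v]
for P,q2,q3,q4 in D:
    r=np.hypot(P[0],P[1]);x,y=rows(q2,q3,q4);A+=[x,y];b+=[r,P[2]]
A=np.array(A);b=np.array(b)
sol,res,rk,sv=np.linalg.lstsq(A,b,rcond=None)
from scipy.optimize import least_squares
def fk(q2,q3,q4):
    x,y=rows(q2,q3,q4);return np.dot(x,sol),np.dot(y,sol)
def ik(r,z,p):
    best=None
    for g in([0,0],[40,60],[-30,-40],[20,30],[-40,0]):
        o=least_squares(lambda q:np.subtract(fk(q[0],q[1],p-q[0]+q[1]),(r,z)),g,bounds=([-60,-62.3],[107,73]))
        if best is None or o.cost<best.cost:best=o
    q2,q3=best.x;return q2.round(1),q3.round(1),(p-q2+q3).round(1),np.sqrt(2*best.cost).round(4)
if __name__=='__main__':
    print(sol.round(4),rk,np.abs(A@sol-b).max())
    p=90-57.7
    for r,z in [(.57,.04),(.5,.08),(.44,.12),(.4,.15),(.44,.2),(.44,.3),(.55,.12),(.65,.2),(.65,.25),(.6,.1),(.57,.13)]:print(r,z,ik(r,z,p))
E
python3 kin.py
```

```text
[ 0.0005  0.239  -0.0008  0.4941  0.3912  0.0098  0.4059] 7 0.0008574443391246578
0.57 0.04 (np.float64(34.2), np.float64(-62.3), np.float64(-64.2), np.float64(0.016))
0.5 0.08 (np.float64(18.4), np.float64(-62.3), np.float64(-48.4), np.float64(0.0764))
0.44 0.12 (np.float64(-6.7), np.float64(-62.3), np.float64(-23.3), np.float64(0.1058))
0.4 0.15 (np.float64(-27.4), np.float64(-62.3), np.float64(-2.6), np.float64(0.1034))
0.44 0.2 (np.float64(-22.8), np.float64(-62.3), np.float64(-7.2), np.float64(0.0409))
0.44 0.3 (np.float64(-33.1), np.float64(-54.8), np.float64(10.6), np.float64(0.0))
0.55 0.12 (np.float64(13.4), np.float64(-62.3), np.float64(-43.4), np.float64(0.0147))
0.65 0.2 (np.float64(8.2), np.float64(-46.0), np.float64(-21.8), np.float64(0.0))
0.65 0.25 (np.float64(2.3), np.float64(-41.9), np.float64(-11.9), np.float64(0.0))
0.6 0.1 (np.float64(21.1), np.float64(-58.6), np.float64(-47.5), np.float64(0.0))
0.57 0.13 (np.float64(13.0), np.float64(-61.2), np.float64(-41.9), np.float64(0.0))
```

Run:
```python
from kin import *
for r,z in[(.565,.035),(.565,.045),(.565,.055),(.565,.3),(.565,.12),(.58,.12),(.62,.15)]:
    for t in (46,48,50,52,54,56,57.7):
        o=ik(r,z,90-t); print(r,z,t,[float(v) for v in o]) if o[3]<.003 else None
```

```text
0.565 0.035 46 [21.8, -56.4, -34.2, 0.0]
0.565 0.035 48 [23.5, -58.1, -39.7, 0.0]
0.565 0.035 50 [25.6, -59.8, -45.4, 0.0]
0.565 0.035 52 [27.9, -61.4, -51.4, 0.0]
0.565 0.045 46 [19.9, -55.9, -31.8, 0.0]
0.565 0.045 48 [21.5, -57.7, -37.2, 0.0]
0.565 0.045 50 [23.4, -59.5, -42.8, 0.0]
0.565 0.045 52 [25.6, -61.1, -48.7, 0.0]
0.565 0.045 54 [28.1, -62.3, -54.4, 0.0029]
0.565 0.055 46 [18.0, -55.5, -29.4, 0.0]
0.565 0.055 48 [19.4, -57.3, -34.7, 0.0]
0.565 0.055 50 [21.2, -59.1, -40.3, 0.0]
0.565 0.055 52 [23.3, -60.8, -46.1, 0.0]
0.565 0.055 54 [25.7, -62.3, -52.0, 0.0008]
0.565 0.3 46 [-10.6, -33.4, 21.2, 0.0]
0.565 0.3 48 [-11.3, -35.6, 17.8, 0.0]
0.565 0.3 50 [-11.9, -37.7, 14.2, 0.0]
0.565 0.3 52 [-12.4, -39.8, 10.6, 0.0]
0.565 0.3 54 [-12.8, -41.9, 6.8, 0.0]
0.565 0.3 56 [-13.0, -44.1, 3.0, 0.0]
0.565 0.3 57.7 [-13.1, -45.8, -0.4, 0.0]
0.565 0.12 46 [6.9, -51.4, -14.3, 0.0]
0.565 0.12 48 [7.6, -53.4, -19.0, 0.0]
0.565 0.12 50 [8.5, -55.3, -23.8, 0.0]
0.565 0.12 52 [9.7, -57.2, -29.0, 0.0]
0.565 0.12 54 [11.2, -59.1, -34.4, 0.0]
0.565 0.12 56 [13.1, -61.0, -40.0, 0.0]
0.565 0.12 57.7 [14.9, -62.3, -44.9, 0.0011]
0.58 0.12 46 [8.4, -49.5, -13.8, 0.0]
0.58 0.12 48 [9.0, -51.5, -18.5, 0.0]
0.58 0.12 50 [9.9, -53.4, -23.3, 0.0]
0.58 0.12 52 [11.0, -55.3, -28.3, 0.0]
0.58 0.12 54 [12.4, -57.1, -33.5, 0.0]
0.58 0.12 56 [14.1, -58.9, -39.1, 0.0]
0.58 0.12 57.7 [15.8, -60.4, -43.9, 0.0]
0.62 0.15 46 [8.4, -42.1, -6.6, 0.0]
0.62 0.15 48 [8.7, -44.2, -10.8, 0.0]
0.62 0.15 50 [9.2, -46.1, -15.3, 0.0]
0.62 0.15 52 [9.8, -48.1, -19.9, 0.0]
0.62 0.15 54 [10.7, -49.9, -24.6, 0.0]
0.62 0.15 56 [11.8, -51.8, -29.5, 0.0]
0.62 0.15 57.7 [12.9, -53.3, -33.9, 0.0]
```

```bash
cat > ik6.py <<'E'
import numpy as np
from scipy.optimize import least_squares
from scipy.spatial.transform import Rotation as Ro
from kin import sol
lo=np.array([-155.79,-60.16,-62.33,-114,-81.49,-180]);hi=np.array([155.79,107.12,73.08,123.19,82.49,180])
c0,c1,A1,B1,A2,B2,Lt=sol
def fk(q,d45=.1,s5=1):
    b,q2,q3,q4,q5,q6=np.radians(q)
    f=lambda t:np.array([np.cos(t),-np.sin(t)])
    n=lambda t:np.array([np.sin(t),np.cos(t)])
    e=q2-q3;p=e+q4
    rz=np.array([c0,c1])+A1*f(q2)+B1*n(q2)+A2*f(e)+B2*n(e)+d45*f(p)
    # plane basis: radial er, lateral el (left), up
    er=np.array([np.cos(b),np.sin(b),0]);el=np.array([-np.sin(b),np.cos(b),0]);ez=np.array([0,0,1.])
    fw=er*np.cos(p)-ez*np.sin(p); dn=er*np.sin(p)+ez*np.cos(p)  # dn: normal
    R0=np.column_stack([-dn,el,fw]) # x,y,z at q5=0,q6=0 
    R=R0@Ro.from_euler('x',s5*q5).as_matrix()@Ro.from_euler('z',q6).as_matrix()
    P=er*rz[0]+ez*rz[1]+(Lt-d45)*R[:,2]
    return P,R
def solve(P,R,d45=.1,s5=1,seeds=None,n=12,rng=np.random.default_rng(0)):
    best=None
    for k in range(n):
        g=seeds if (k==0 and seeds is not None) else rng.uniform(lo*.8,hi*.8)
        def r(q):
            p,r_=fk(q,d45,s5);return np.r_[(p-P)*10,(Ro.from_matrix(R.T@r_)).as_rotvec()]
        o=least_squares(r,np.clip(g,lo+.1,hi-.1),bounds=(lo,hi))
        if best is None or o.cost<best.cost:best=o
        if best.cost<1e-8:break
    return best.x.round(1),best.cost
def Rot(bearing,tilt):
    b,t=np.radians([bearing,tilt]);er=np.array([np.cos(b),np.sin(b),0]);ez=np.array([0,0,1.])
    z=er*np.sin(t)-ez*np.cos(t);y=np.array([-np.sin(b),np.cos(b),0]);return np.column_stack([np.cross(y,z),y,z])
E
python3 - <<'E'
from ik6 import *
# check vs data
print(fk([-35.2,42,73,63.3,0,-.1]))
print(fk([-40.7,52.7,73.1,94,2.6,-.6])[1].round(3), 'vs [[-0.734, 0.634, 0.243], [0.617, 0.772, -0.15], [-0.283, 0.04, -0.958]]')
for s5 in(1,-1):print(s5,fk([-40.7,52.7,73.1,94,2.6,-.6],.1,s5)[1][:,2].round(3))
for d in(0,.1,.2):
  for be in(-35,-20,0):
    for ti in(50,53):
      R=Rot(be,ti)
      for nm,G in[('cup',(.419,-.353,.055)),('nest',(.428,.345,.135)),('nesthi',(.428,.345,.25)),('mid',(.45,.1,.25)),('tray',(.6,-.167,.2)),('traypour',None)]:
        if G is None: P=np.array((.6,-.167,.15)); RR=R@Ro.from_euler('z',170,degrees=True).as_matrix()
        else: P=np.array(G)+.022*R[:,2]; RR=R
        x,c=solve(P,RR,d,-1); print(d,be,ti,nm,x,'OK' if c<1e-6 else 'FAIL %.4f'%c)
E
```

```text
(array([ 0.82025501, -0.57862626,  0.59964329]), array([[-0.43764869,  0.57566935,  0.69070139],
       [ 0.30659131,  0.81768125, -0.48723624],
       [-0.84526055, -0.00147526, -0.53435235]]))
[[-0.734  0.653  0.184]
 [ 0.618  0.756 -0.218]
 [-0.282 -0.046 -0.958]] vs [[-0.734, 0.634, 0.243], [0.617, 0.772, -0.15], [-0.283, 0.04, -0.958]]
1 [ 0.184 -0.218 -0.958]
-1 [ 0.243 -0.15  -0.958]
0 -35 50 cup [-46.   24.3 -59.3 -43.1   8.4  -7.1] OK
0 -35 50 nest [ 70.   32.7 -13.   61.4 -47.7 112.6] OK
0 -35 50 nesthi [ 70.   24.6  -6.1  76.4 -47.7 112.6] OK
0 -35 50 mid [ 52.1   3.3 -35.2  48.1 -49.9  85.5] OK
0 -35 50 tray [  0.3   9.9 -37.   -1.1 -26.2  24.4] OK
0 -35 50 traypour [   1.9   12.6  -41.4   -7.6  -27.4 -164.3] OK
0 -35 53 cup [-46.5  27.6 -61.6 -51.6   9.2  -7. ] OK
0 -35 53 nest [ 71.2  34.3 -13.1  62.9 -50.1 115.8] OK
0 -35 53 nesthi [ 71.2  25.9  -6.8  77.7 -50.1 115.8] OK
0 -35 53 mid [ 54.2   4.6 -36.6  47.7 -53.   88.7] OK
0 -35 53 tray [  1.5  10.6 -39.5  -6.9 -28.3  24. ] OK
0 -35 53 traypour [   3.2   13.7  -43.8  -13.7  -29.6 -164.6] OK
0 -20 50 cup [-60.5  25.5 
[... 4713 characters left out ...]
10.5 -48.5 -21.8  -4.8 173.6] OK
0.2 0 50 cup [-51.8  22.  -47.5 -16.   37.  -39.2] OK
0.2 0 50 nest [ 50.2  10.7 -43.6  -1.7 -36.1  37.7] OK
0.2 0 50 nesthi [ 50.2  -0.6 -33.7  19.5 -36.1  37.7] OK
0.2 0 50 mid [ 17.9 -18.5 -51.8   8.1 -13.6  11.7] OK
0.2 0 50 tray [-20.    7.4 -39.2  -4.9  15.2 -13.2] OK
0.2 0 50 traypour [-20.7   9.9 -43.9 -11.9  15.7 156.4] OK
0.2 0 53 cup [-52.4  23.5 -49.6 -22.1  39.2 -38. ] OK
0.2 0 53 nest [ 50.8  11.5 -46.   -7.4 -38.2  36.4] OK
0.2 0 53 nesthi [ 50.8  -0.9 -36.3  14.6 -38.2  36.4] OK
0.2 0 53 mid [ 18.3 -18.9 -54.7   2.6 -14.5  11.2] OK
0.2 0 53 tray [-20.2   7.9 -42.  -11.1  16.  -12.5] OK
0.2 0 53 traypour [-21.   10.9 -46.7 -18.6  16.6 157. ] OK
```

```bash
python3 -c "
from h import *
rem(.44,-.37,.28)"
```

```text
t 6.57 tcp [ 0.8201 -0.579   0.5994] yang 54.9 tilt 57.70 zax [ 0.691 -0.487 -0.534] q [-35.2  42.   73.   63.3   0.   -0.1] F [-0.1  0.6 -0.3] g 1.004
MOVE [ 500.4  -47.2 -193.7] yaw 0.0
```

Emit:
arm_command([
  [[500, -47, -194, 0], [500, -47, -194, 0], [500, -47, -194, 0], [500, -47, -194, 0], [500, -47, -194, 0]],
])

```text
time_s: 6.98
tcp_pos: [0.7183, -0.5235, 0.5152]
tool_rot: [[-0.436, 0.575, 0.692], [0.304, 0.818, -0.488], [-0.847, -0.002, -0.531]]
force: [1.2, -1.0, 1.3]
grip_width: 1.001
```

```bash
python3 -c "
from h import *
rem(.44,-.37,.28)"
```

```text
t 6.98 tcp [ 0.7183 -0.5235  0.5152] yang 54.9 tilt 57.91 zax [ 0.692 -0.488 -0.531] q [-36.4  18.3  20.2  34.    1.1  -0.8] F [ 1.2 -1.   1.3] g 1.001
MOVE [ 367.1  -34.  -142.7] yaw 0.0
```

Emit:
arm_command([
  [[367, -34, -143, 0], [367, -34, -143, 0], [367, -34, -143, 0], [367, -34, -143, 0], [367, -34, -143, 0]],
])

```text
time_s: 7.4
tcp_pos: [0.5704, -0.4418, 0.391]
tool_rot: [[-0.434, 0.575, 0.693], [0.303, 0.818, -0.489], [-0.848, -0.002, -0.53]]
force: [-0.0, -0.6, 0.2]
grip_width: 1.003
```

```bash
python3 -c "
from h import *
rem(.44,-.37,.26)"
```

```text
t 7.40 tcp [ 0.5704 -0.4418  0.391 ] yang 54.9 tilt 58.01 zax [ 0.693 -0.489 -0.53 ] q [-39.2   1.  -19.3  11.7   3.4  -2.3] F [-0.  -0.6  0.2] g 1.003
MOVE [189.5 -16.  -56. ] yaw 0.0
```

Emit:
arm_command([
  [[189, -16, -56, 0], [189, -16, -56, 0], [189, -16, -56, 0], [189, -16, -56, 0], [189, -16, -56, 0]],
])

```text
time_s: 7.82
tcp_pos: [0.4376, -0.3682, 0.2585]
tool_rot: [[-0.435, 0.575, 0.692], [0.304, 0.818, -0.489], [-0.847, -0.002, -0.531]]
force: [0.3, -0.6, -1.8]
grip_width: 1.0
```

```bash
python3 -c "
from h import *
print(pt('top',450.6,231.6,.08),pt('top',223.3,227,.07))
a=cv2.imread('pics/scene0.png');crop(a,150,225,270,315,6,'pics/scc.png')
rem(.44,-.37,.15)
cv2.imwrite('pics/wrist1.png',bot.camera('wrist'))
"
```

```text
[ 0.42064336 -0.35793945  0.08      ] [0.43105205 0.34440878 0.07      ]
t 7.82 tcp [ 0.4376 -0.3682  0.2585] yang 54.9 tilt 57.94 zax [ 0.692 -0.489 -0.531] q [-44.   -7.7 -49.6  -9.6   7.5  -4.9] F [ 0.3 -0.6 -1.8] g 1.000
MOVE [90.3  0.1 60.1] yaw 0.0
```

View pics/scc.png

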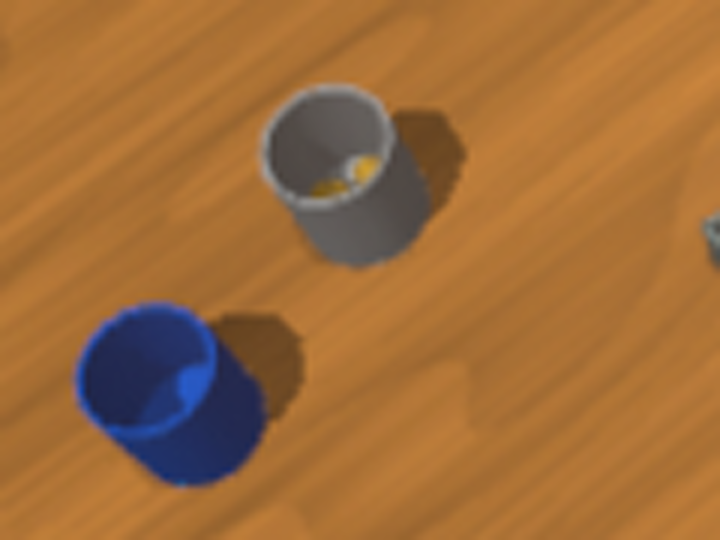

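View pics/wrist1.png

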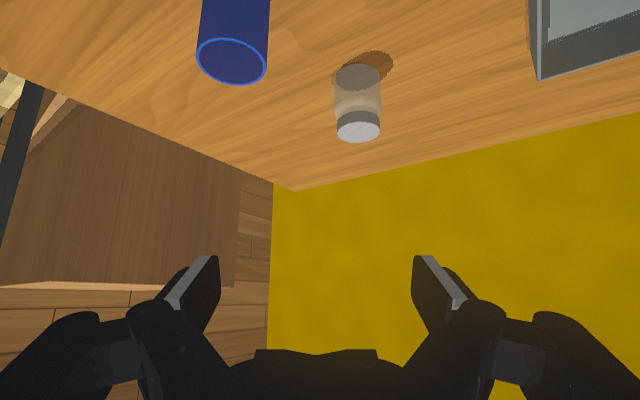

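```bash
python3 -c "
from h import *
print(pt('scene',204.8,249.5,.08))
a=cv2.imread('pics/scene0.png');crop(a,340,90,480,220,5,'pics/scn.png')
"
```

```text
[ 0.42512267 -0.35766692  0.08      ]
```

View pics/scn.png

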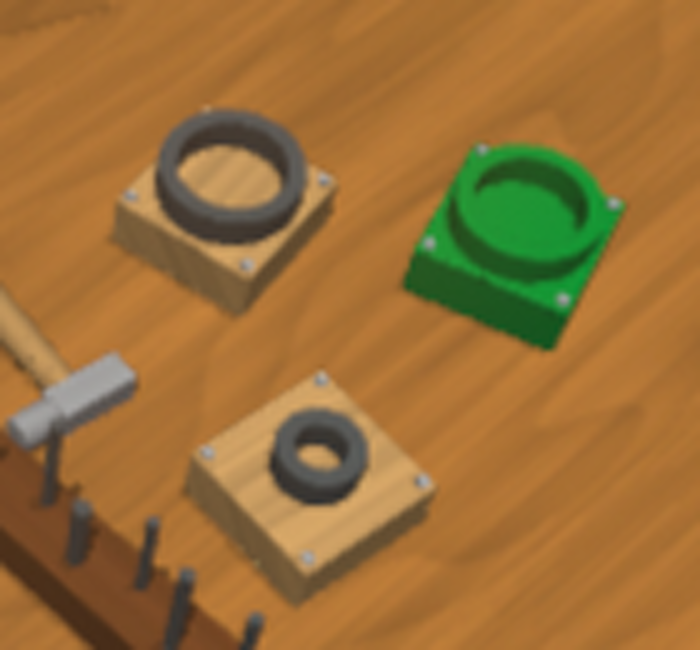

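```bash
python3 -c "
from h import *
print(pt('scene',386.2,122.6,.07))
rem(.438,-.369,.13)
"
```

```text
[0.4329219  0.34561189 0.07      ]
t 7.87 tcp [ 0.431  -0.3627  0.2471] yang 54.8 tilt 56.90 zax [ 0.685 -0.483 -0.546] q [-44.1  -7.7 -50.6  -9.6   7.5  -4.9] F [-6.5  4.9 -9.5] g 0.997
MOVE [93.  -1.2 71.8] yaw 0.0
```

Emit:
arm_command([
  [[93, -1, 72, 0], [93, -1, 72, 0], [93, -1, 72, 0], [93, -1, 72, 0]],
])

```text
time_s: 8.2
tcp_pos: [0.4351, -0.3661, 0.1195]
tool_rot: [[-0.456, 0.577, 0.678], [0.325, 0.817, -0.476], [-0.828, 0.003, -0.56]]
force: [-1.2, 1.1, -1.6]
grip_width: 1.002
```

```bash
python3 -c "
from h import *
rem(.438,-.369,.13)
rem(.438,-.369,.046)
"
```

```text
t 8.20 tcp [ 0.4351 -0.3661  0.1195] yang 54.8 tilt 55.94 zax [ 0.678 -0.476 -0.56 ] q [-44.   13.7 -59.9 -39.2   7.4  -4.8] F [-1.2  1.1 -1.6] g 1.002
MOVE [-11.   -0.7  -2.6] yaw 0.0
t 8.20 tcp [ 0.4351 -0.3661  0.1195] yang 54.8 tilt 55.94 zax [ 0.678 -0.476 -0.56 ] q [-44.   13.7 -59.9 -39.2   7.4  -4.8] F [-1.2  1.1 -1.6] g 1.002
MOVE [58.6 -0.9 44.5] yaw 0.0
```

Emit:
arm_command([
  [[25, 0, 17, 0], [25, 0, 17, 0]],
])

```text
time_s: 8.37
tcp_pos: [0.4311, -0.3622, 0.0732]
tool_rot: [[-0.473, 0.577, 0.666], [0.341, 0.817, -0.465], [-0.812, 0.007, -0.583]]
force: [-2.0, 2.4, -2.9]
grip_width: 0.998
```

```bash
python3 -c "
from h import *
rem(.438,-.369,.046)
cv2.imwrite('pics/sc2.png',bot.camera('scene')); cv2.imwrite('pics/wrist2.png',bot.camera('wrist'))
a=cv2.imread('pics/sc2.png');crop(a,130,180,290,300,5,'pics/sc2c.png')
"
```

```text
t 8.37 tcp [ 0.4311 -0.3622  0.0732] yang 54.8 tilt 54.32 zax [ 0.666 -0.465 -0.583] q [-44.   22.  -61.6 -47.6   7.3  -4.8] F [-2.   2.4 -2.9] g 0.998
MOVE [16.5 -1.7 23.7] yaw 0.0
```

View pics/sc2c.png

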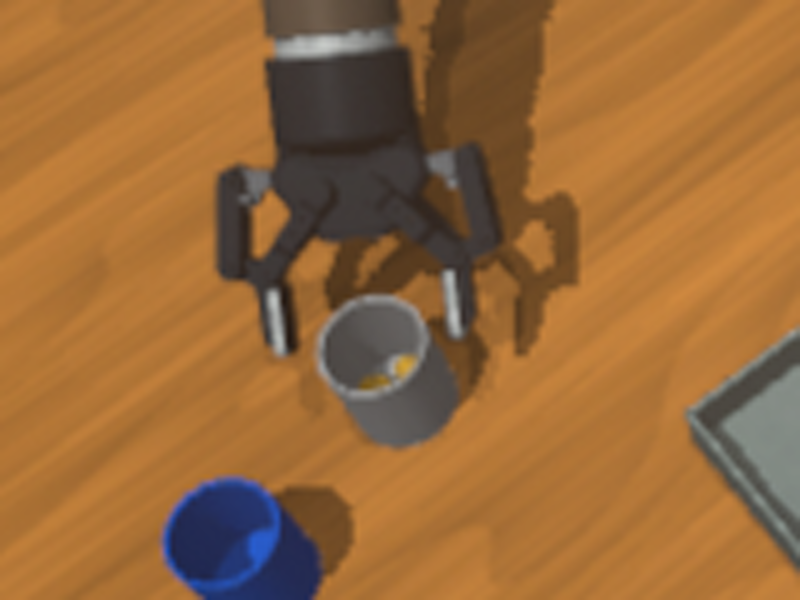

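View pics/wrist2.png

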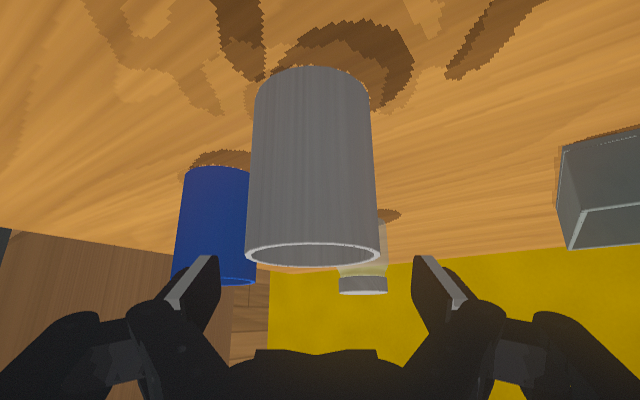

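Emit:
arm_command([
  [[16, -2, 27, 0], [16, -2, 27, 0], [16, -2, 27, 0]],
])

```text
time_s: 8.72
tcp_pos: [0.4451, -0.3752, 0.0594]
tool_rot: [[-0.459, 0.576, 0.676], [0.328, 0.817, -0.474], [-0.826, 0.004, -0.564]]
force: [-1.0, -0.4, -0.2]
grip_width: 0.998
```

```bash
python3 -c "
from h import *
rem(.437,-.368,.046)
cv2.imwrite('pics/wrist3.png',bot.camera('wrist'))
rem(.437,-.368,.046)
"
```

```text
t 8.72 tcp [ 0.4451 -0.3752  0.0594] yang 54.8 tilt 55.69 zax [ 0.676 -0.474 -0.564] q [-44.   27.4 -60.4 -53.2   7.3  -4.8] F [-1.  -0.4 -0.2] g 0.998
MOVE [17.1  1.2 -1.4] yaw 0.0
t 8.77 tcp [ 0.4455 -0.3756  0.0618] yang 54.8 tilt 55.92 zax [ 0.678 -0.476 -0.56 ] q [-44.   27.1 -60.5 -53.2   7.3  -4.8] F [-0.1 -0.3 -0.2] g 1.002
MOVE [19.4  1.3 -0.5] yaw 0.0
```

View pics/wrist3.png

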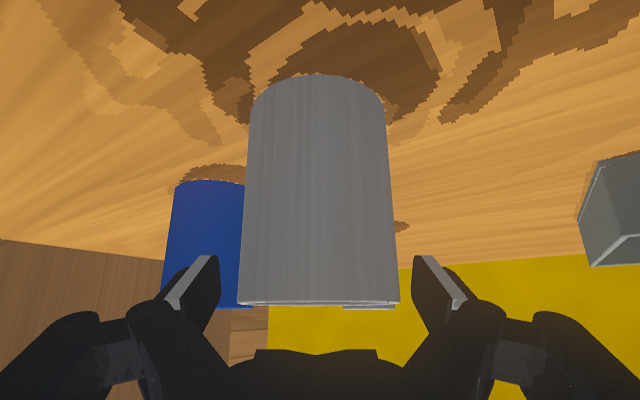

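Emit:
arm_command([
  [[19, 1, 2, 0], [19, 1, 2, 0], [19, 1, 2, 0]],
])

```text
time_s: 9.02
tcp_pos: [0.4396, -0.3704, 0.0498]
tool_rot: [[-0.452, 0.576, 0.681], [0.321, 0.817, -0.479], [-0.832, 0.002, -0.554]]
force: [-1.0, 0.3, 0.0]
grip_width: 1.001
```

```bash
python3 -c "
from h import *
rem(.437,-.368,.046)
"
```

```text
t 9.02 tcp [ 0.4396 -0.3704  0.0498] yang 54.8 tilt 56.33 zax [ 0.681 -0.479 -0.554] q [-44.   30.4 -62.2 -58.6   7.4  -4.8] F [-1.   0.3  0. ] g 1.001
MOVE [ 5.1  0.4 -0.7] yaw 0.0
```

Emit:
arm_command([
  [[0, 0, 0, 0], [0, 0, 0, 0], [0, 0, 0, 0], [0, 0, 0, 0], [0, 0, 0, 0]],
], fingers=30, force=60)

```text
time_s: 9.43
tcp_pos: [0.4411, -0.3715, 0.0544]
tool_rot: [[-0.447, 0.576, 0.685], [0.316, 0.818, -0.482], [-0.837, 0.001, -0.547]]
force: [-5.4, 4.6, 13.6]
grip_width: 0.698
```

```bash
python3 -c "
from h import *
rem(.437,-.368,.2)
cv2.imwrite('pics/wrist4.png',bot.camera('wrist'))
"
```

```text
t 9.43 tcp [ 0.4411 -0.3715  0.0544] yang 54.8 tilt 56.85 zax [ 0.685 -0.482 -0.547] q [-44.   30.1 -62.2 -58.8   7.4  -4.8] F [-5.4  4.6 13.6] g 0.698
MOVE [-119.     0.7  -84.1] yaw 0.0
```

View pics/wrist4.png

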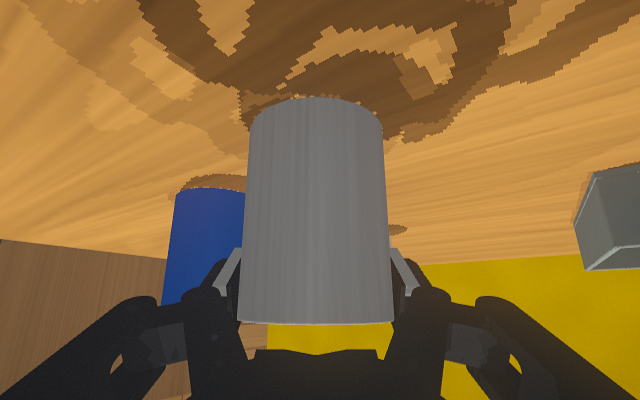

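Emit:
arm_command([
  [[-30, 0, -21, 0], [-60, 0, -42, 0], [-90, 0, -63, 0], [-119, 1, -84, 0], [-119, 1, -84, 0]],
], force=80)

```text
time_s: 9.9
tcp_pos: [0.4393, -0.3696, 0.2112]
tool_rot: [[-0.437, 0.576, 0.691], [0.306, 0.818, -0.487], [-0.846, -0.001, -0.534]]
force: [2.0, -1.4, -0.9]
grip_width: 0.687
```

```bash
python3 -c "
from h import *
rem(.66,-.2,.22)
cv2.imwrite('pics/wrist5.png',bot.camera('wrist'));a=bot.camera('scene');crop(a,100,130,400,330,2.5,'pics/sc5.png')
rem(.66,-.2,.22)
"
```

```text
t 9.90 tcp [ 0.4393 -0.3696  0.2112] yang 54.9 tilt 57.75 zax [ 0.691 -0.487 -0.534] q [-44.   -1.2 -53.8 -20.1   7.4  -4.8] F [ 2.  -1.4 -0.9] g 0.687
MOVE [-52.  265.7  65.1] yaw 0.0
t 10.00 tcp [ 0.4375 -0.368   0.2035] yang 54.8 tilt 57.20 zax [ 0.687 -0.484 -0.542] q [-44.   -0.6 -54.3 -20.6   7.4  -4.8] F [ 0.3 -0.  -3.6] g 0.692
MOVE [-59.9 265.5  62.6] yaw 0.0
```

View pics/wrist5.png

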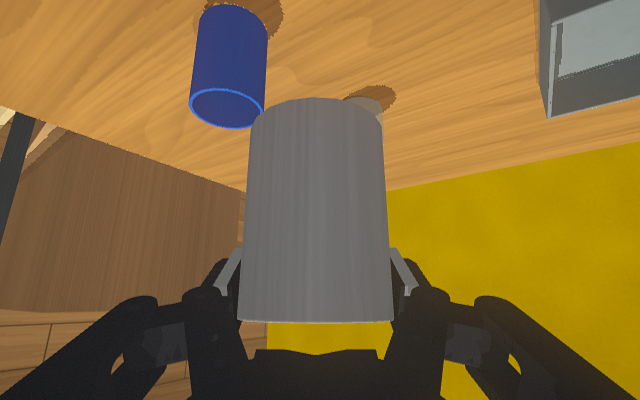

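View pics/sc5.png

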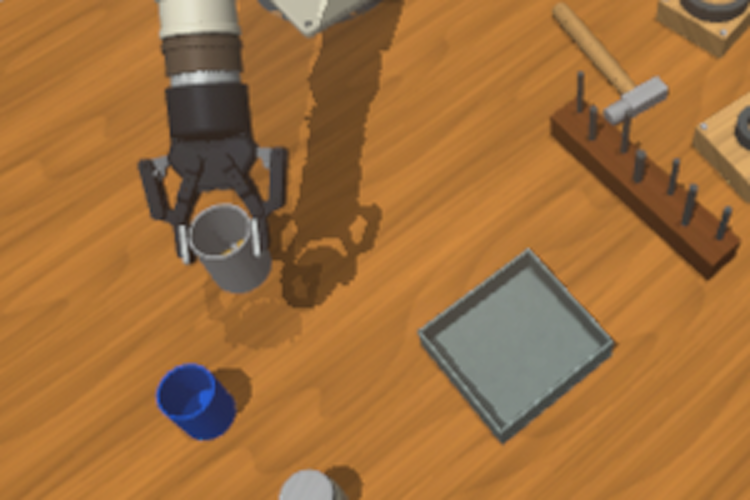

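```bash
python3 -c "
from h import *
rem(.651,-.201,.17)
"
```

```text
t 10.00 tcp [ 0.4375 -0.368   0.2035] yang 54.8 tilt 57.20 zax [ 0.687 -0.484 -0.542] q [-44.   -0.6 -54.3 -20.6   7.4  -4.8] F [ 0.3 -0.  -3.6] g 0.692
MOVE [-14.2 259.5  84. ] yaw 0.0
```

Emit:
arm_command([
  [[-2, 25, 8, -5], [-4, 65, 21, -12], [-7, 105, 34, -19], [-9, 145, 47, -26], [-12, 185, 60, -33]],
])

```text
time_s: 10.42
tcp_pos: [0.5877, -0.2486, 0.1761]
tool_rot: [[-0.692, 0.234, 0.683], [-0.187, 0.855, -0.483], [-0.697, -0.462, -0.548]]
force: [0.7, -1.0, -4.1]
grip_width: 0.694
```

```bash
python3 -c "
from h import *
rem(.651,-.201,.17)
"
```

```text
t 10.42 tcp [ 0.5877 -0.2486  0.1761] yang 74.7 tilt 56.77 zax [ 0.683 -0.483 -0.548] q [-15.   10.8 -46.5 -22.3 -16.8 -22.1] F [ 0.7 -1.  -4.1] g 0.694
MOVE [-48.4  58.3  23.6] yaw 0.0
```

Emit:
arm_command([
  [[-20, 24, 9, -7], [-40, 48, 19, -14], [-48, 58, 24, -21], [-48, 58, 24, -28], [-48, 58, 24, -35]],
])

```text
time_s: 10.83
tcp_pos: [0.6499, -0.1995, 0.1638]
tool_rot: [[-0.7, -0.218, 0.68], [-0.649, 0.59, -0.48], [-0.297, -0.777, -0.555]]
force: [-0.7, -0.4, -3.2]
grip_width: 0.689
```

```bash
python3 -c "
from h import *
rem(.651,-.201,.13)
"
```

```text
t 10.83 tcp [ 0.6499 -0.1995  0.1638] yang 110.2 tilt 56.32 zax [ 0.68  -0.48  -0.555] q [ -6.9  16.6 -39.5 -18.9 -23.2 -52.5] F [-0.7 -0.4 -3.2] g 0.689
MOVE [10.3 25.1 20.3] yaw 0.0
```

```bash
python3 -c "
from h import *
rem(.651,-.201,.10)
a=bot.camera('scene');crop(a,200,150,420,315,3.6,'pics/sc6.png')
"
```

```text
t 10.83 tcp [ 0.6499 -0.1995  0.1638] yang 110.2 tilt 56.32 zax [ 0.68  -0.48  -0.555] q [ -6.9  16.6 -39.5 -18.9 -23.2 -52.5] F [-0.7 -0.4 -3.2] g 0.689
MOVE [19.2 48.5 36.9] yaw 0.0
```

View pics/sc6.png

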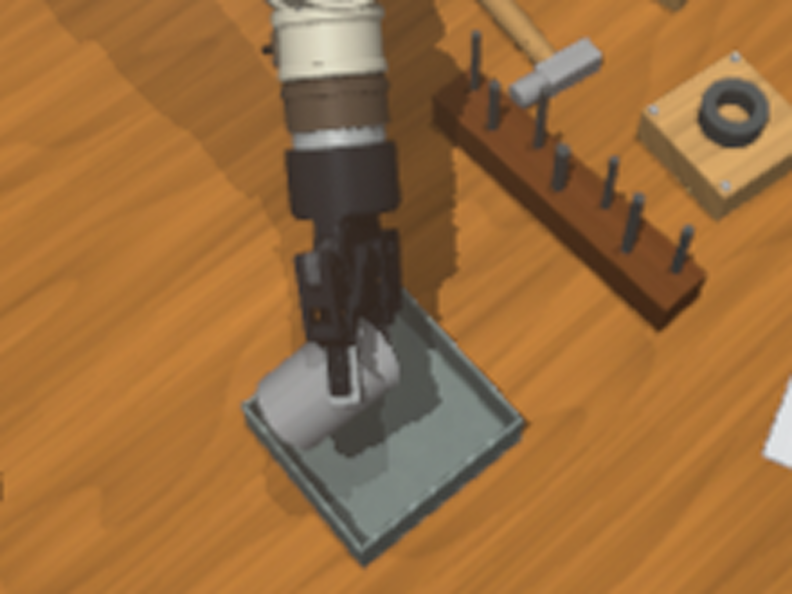

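Emit:
arm_command([
  [[6, 16, 12, -7], [12, 32, 24, -14], [19, 48, 37, -21], [19, 48, 37, -28], [19, 48, 37, -35]],
])

```text
time_s: 11.3
tcp_pos: [0.6465, -0.2016, 0.093]
tool_rot: [[-0.443, -0.593, 0.672], [-0.871, 0.107, -0.479], [0.212, -0.798, -0.564]]
force: [-0.2, -0.2, -3.1]
grip_width: 0.694
```

```bash
python3 -c "
from h import *
rem(.651,-.201,.10)
a=bot.camera('scene');crop(a,200,150,420,315,3.6,'pics/sc7.png')
"
```

```text
t 11.30 tcp [ 0.6465 -0.2016  0.093 ] yang 169.8 tilt 55.68 zax [ 0.672 -0.479 -0.564] q [ -7.2  25.4 -42.6 -30.2 -23.  -88. ] F [-0.2 -0.2 -3.1] g 0.694
MOVE [-1.  -8.2 -1.2] yaw 0.0
```

View pics/sc7.png

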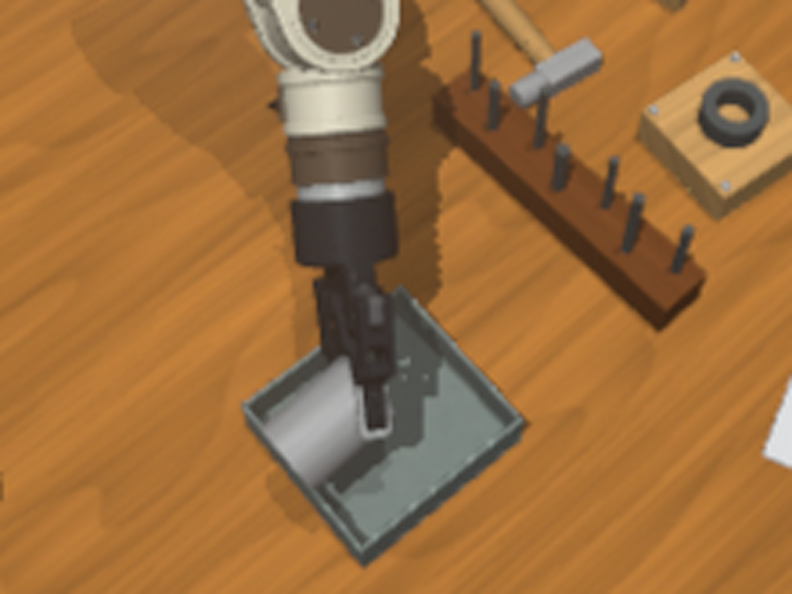

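Emit:
arm_command([
  [[0, -7, 0, -6], [0, -7, 0, -12], [0, -7, 0, -18], [0, -7, 0, -24], [0, -7, 0, -30]],
])

```text
time_s: 11.77
tcp_pos: [0.65, -0.2023, 0.0975]
tool_rot: [[-0.083, -0.736, 0.672], [-0.807, -0.346, -0.479], [0.585, -0.582, -0.565]]
force: [0.9, -0.4, -3.3]
grip_width: 0.691
```

```bash
python3 -c "
from h import *
rem(.651,-.201,.10)
"
```

```text
t 11.77 tcp [ 0.65   -0.2023  0.0975] yang -154.8 tilt 55.58 zax [ 0.672 -0.479 -0.565] q [  -7.3   25.   -41.9  -29.   -23.  -118.3] F [ 0.9 -0.4 -3.3] g 0.691
MOVE [ 0.4 -2.7 -1.3] yaw 0.0
```

Emit:
arm_command([
  [[0, -2, -1, -7], [0, -2, -1, -14], [0, -2, -1, -21], [0, -2, -1, -28], [0, -2, -1, -35]],
])

```text
time_s: 12.18
tcp_pos: [0.6492, -0.201, 0.0966]
tool_rot: [[0.358, -0.651, 0.669], [-0.462, -0.747, -0.478], [0.811, -0.138, -0.568]]
force: [0.1, -0.2, -3.2]
grip_width: 0.69
```

Emit:
arm_command([
  [[0, 0, 0, -7], [0, 0, 0, -10], [0, 0, 0, -10], [0, 0, 0, -10], [0, 0, 0, -10]],
])

```text
time_s: 12.6
tcp_pos: [0.6486, -0.201, 0.0956]
tool_rot: [[0.465, -0.58, 0.668], [-0.328, -0.814, -0.478], [0.822, 0.003, -0.57]]
force: [0.4, -0.6, -2.9]
grip_width: 0.687
```

```bash
python3 -c "
from h import *
rem(.651,-.201,.10)
a=bot.camera('scene');crop(a,200,150,420,315,3.6,'pics/sc8.png')
a=bot.camera('top');crop(a,320,110,480,230,5,'pics/t8.png')
cv2.imwrite('pics/wrist8.png',bot.camera('wrist'))
"
```

```text
t 12.60 tcp [ 0.6486 -0.201   0.0956] yang -125.5 tilt 55.28 zax [ 0.668 -0.478 -0.57 ] q [  -7.1   25.   -41.9  -28.6  -23.1 -163.1] F [ 0.4 -0.6 -2.9] g 0.687
MOVE [ 4.7 -1.3 -0.9] yaw 0.0
```

View pics/sc8.png

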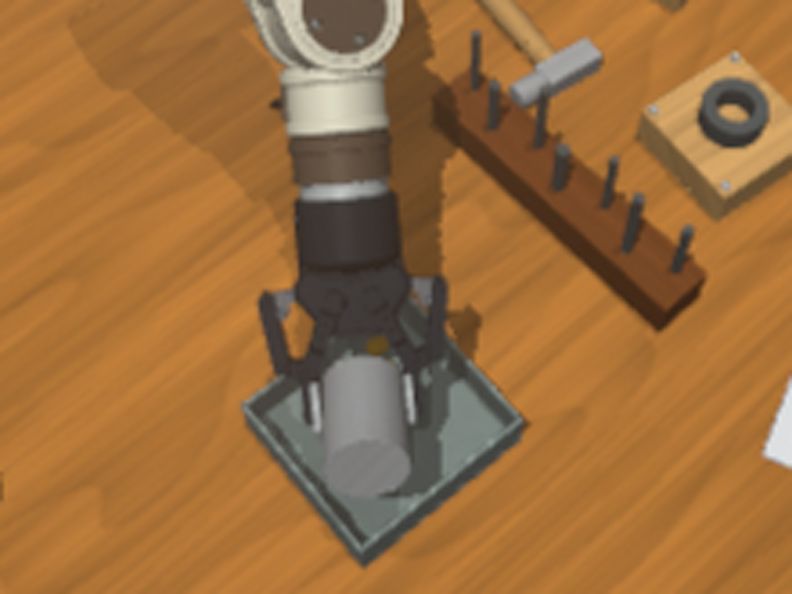

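View pics/t8.png

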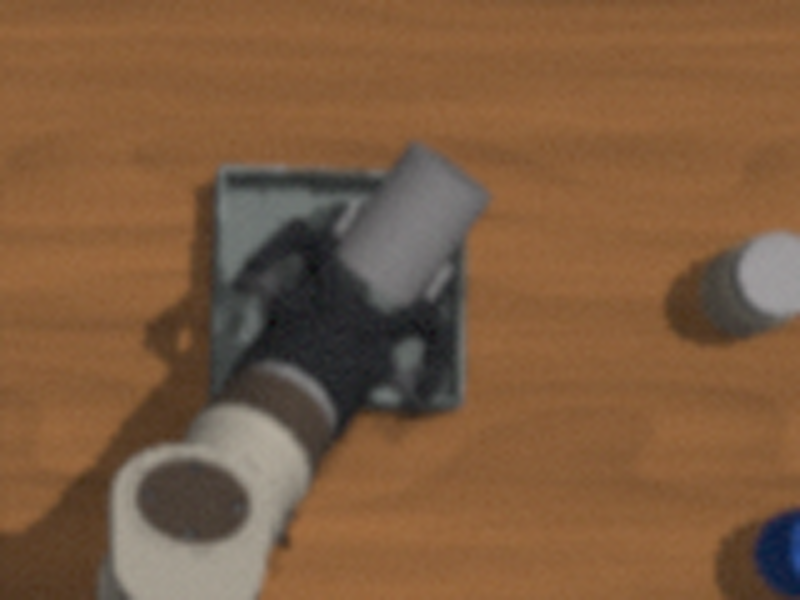

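View pics/wrist8.png

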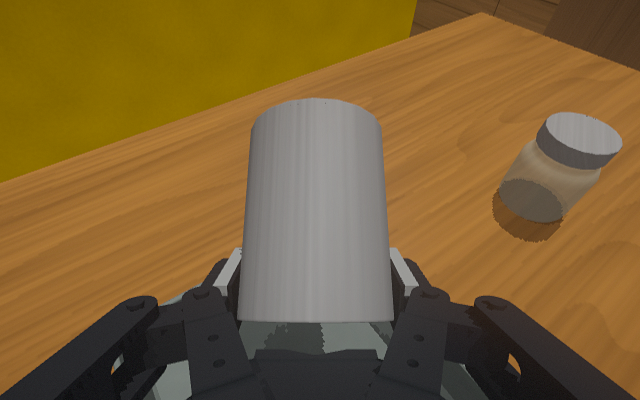

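Emit:
arm_command([
  [[17, 0, 25, 0], [0, 0, 0, 0], [17, 0, 25, 0], [0, 0, 0, 0], [0, 0, 0, -6]],
])

```text
time_s: 13.17
tcp_pos: [0.6452, -0.1999, 0.0929]
tool_rot: [[0.529, -0.526, 0.665], [-0.24, -0.845, -0.478], [0.814, 0.093, -0.574]]
force: [-2.0, -0.1, -4.6]
grip_width: 0.689
```

Emit:
arm_command([
  [[0, 0, 0, 0], [0, 0, 0, 0], [0, 0, 0, 0], [0, 0, 0, 0]],
])

```text
time_s: 13.5
tcp_pos: [0.646, -0.2002, 0.0937]
tool_rot: [[0.527, -0.528, 0.666], [-0.241, -0.845, -0.478], [0.815, 0.091, -0.573]]
force: [-0.1, -0.1, -2.8]
grip_width: 0.693
```

```bash
python3 -c "
from h import *
rem(.651,-.201,.20)
a=bot.camera('scene');crop(a,240,210,360,310,6,'pics/sc9.png')
"
```

```text
t 13.50 tcp [ 0.646  -0.2002  0.0937] yang -122.0 tilt 55.06 zax [ 0.666 -0.478 -0.573] q [  -7.1   24.9  -42.1  -28.6  -23.1 -169.1] F [-0.1 -0.1 -2.8] g 0.693
MOVE [ 89.4   7.8 -57.2] yaw 0.0
```

View pics/sc9.png

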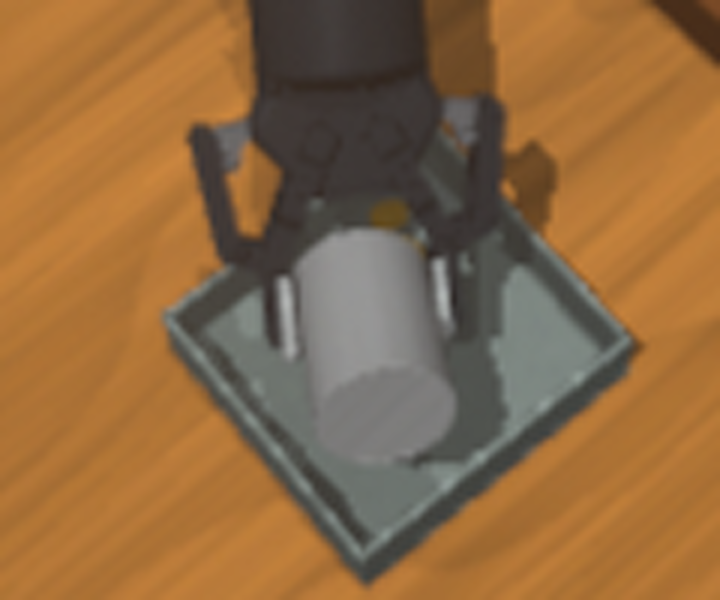

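Emit:
arm_command([
  [[30, 3, -19, 0], [60, 5, -38, 0], [89, 8, -57, 7], [107, 9, -69, 14], [107, 9, -69, 21]],
])

```text
time_s: 13.97
tcp_pos: [0.6561, -0.2014, 0.2316]
tool_rot: [[0.286, -0.68, 0.675], [-0.531, -0.699, -0.48], [0.798, -0.222, -0.561]]
force: [2.0, 1.1, -1.6]
grip_width: 0.689
```

```bash
python3 -c "
from h import *
rem(.651,-.201,.24)
a=bot.camera('scene');crop(a,220,150,380,310,4,'pics/sc10.png')
a=bot.camera('top');crop(a,320,110,480,230,5,'pics/t10.png')
"
```

```text
t 13.97 tcp [ 0.6561 -0.2014  0.2316] yang -134.2 tilt 55.89 zax [ 0.675 -0.48  -0.561] q [  -7.1    9.8  -33.5   -5.8  -23.1 -147.7] F [ 2.   1.1 -1.6] g 0.689
MOVE [ 5.   1.4 -8.3] yaw 0.0
```

View pics/sc10.png

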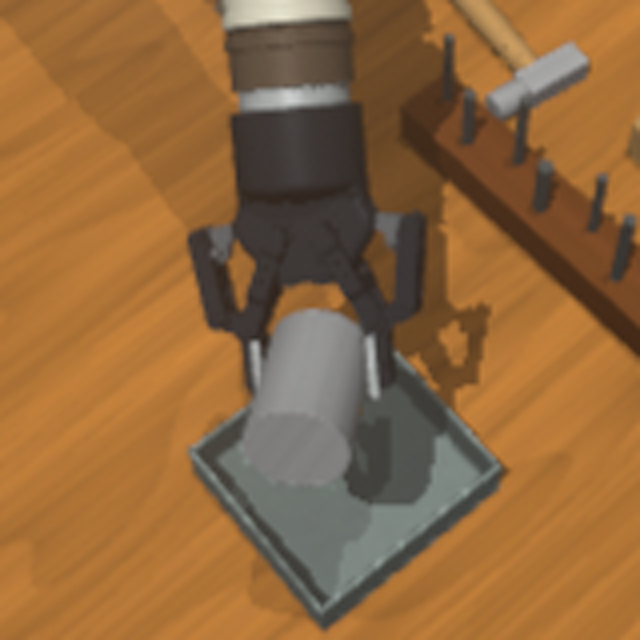

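View pics/t10.png

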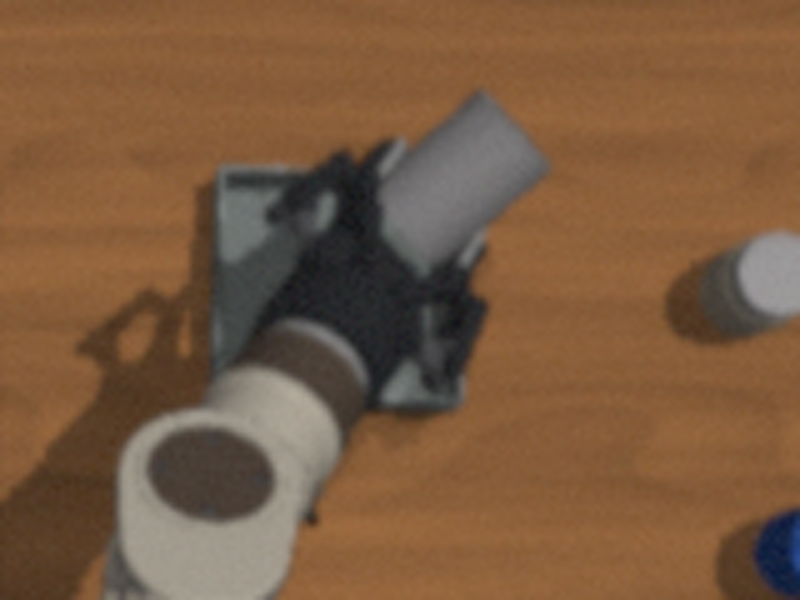

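Emit:
arm_command([
  [[5, 1, -8, 7], [5, 1, -8, 14], [5, 1, -8, 21], [5, 1, -8, 28], [5, 1, -8, 35]],
])

```text
time_s: 14.48
tcp_pos: [0.6472, -0.2003, 0.2304]
tool_rot: [[-0.146, -0.731, 0.667], [-0.836, -0.269, -0.478], [0.529, -0.627, -0.572]]
force: [-0.4, -1.1, -2.8]
grip_width: 0.688
```

Emit:
arm_command([
  [[0, 0, 0, 7], [0, 0, 0, 14], [0, 0, 0, 21], [0, 0, 0, 28], [0, 0, 0, 35]],
])

```text
time_s: 14.9
tcp_pos: [0.6462, -0.2002, 0.2279]
tool_rot: [[-0.54, -0.516, 0.665], [-0.839, 0.262, -0.478], [0.072, -0.815, -0.575]]
force: [-0.3, -0.3, -2.0]
grip_width: 0.689
```

Emit:
arm_command([
  [[0, 0, 0, 7], [0, 0, 0, 14], [0, 0, 0, 21], [0, 0, 0, 28], [0, 0, 0, 35]],
])

```text
time_s: 15.32
tcp_pos: [0.6451, -0.2002, 0.2255]
tool_rot: [[-0.74, -0.113, 0.662], [-0.534, 0.698, -0.477], [-0.408, -0.707, -0.577]]
force: [-0.3, 0.0, -2.5]
grip_width: 0.691
```

```bash
python3 -c "
from h import *
rem(.60,-.28,.26)
R=bot.state()['tool_rot'];print(R.round(3), np.degrees(np.arctan2(R[2,1],-R[2,0])))
"
```

```text
t 15.32 tcp [ 0.6451 -0.2002  0.2255] yang 99.2 tilt 54.74 zax [ 0.662 -0.477 -0.577] q [ -7.1   9.2 -34.3  -4.6 -23.1 -42.5] F [-0.3  0.  -2.5] g 0.691
MOVE [ 62.  -75.  -11.7] yaw 0.0
[[-0.74  -0.113  0.662]
 [-0.534  0.698 -0.477]
 [-0.408 -0.707 -0.577]] -60.00736569469609
```

```bash
python3 -c "
from h import *
rem(.60,-.06,.29)
"
```

```text
t 15.32 tcp [ 0.6451 -0.2002  0.2255] yang 99.2 tilt 54.74 zax [ 0.662 -0.477 -0.577] q [ -7.1   9.2 -34.3  -4.6 -23.1 -42.5] F [-0.3  0.  -2.5] g 0.691
MOVE [ -67.8   57.3 -134. ] yaw 0.0
```

Emit:
arm_command([
  [[-17, 14, -33, 7], [-34, 29, -67, 14], [-51, 43, -100, 21], [-68, 57, -134, 28], [-68, 57, -134, 35]],
])

```text
time_s: 15.73
tcp_pos: [0.6006, -0.0554, 0.2923]
tool_rot: [[-0.672, 0.321, 0.667], [-0.048, 0.88, -0.472], [-0.739, -0.35, -0.576]]
force: [1.0, 0.3, -2.5]
grip_width: 0.695
```

```bash
python3 -c "
from h import *
rem(.56,.05,.29)
R=bot.state()['tool_rot'];print( np.degrees(np.arctan2(R[2,1],-R[2,0])))
a=bot.camera('scene');crop(a,220,130,400,310,4,'pics/sc11.png')
a=bot.camera('top');crop(a,320,110,480,230,5,'pics/t11.png')
"
```

```text
t 15.73 tcp [ 0.6006 -0.0554  0.2923] yang 70.0 tilt 54.80 zax [ 0.667 -0.472 -0.576] q [ 12.4  -0.3 -31.1  15.6 -37.2   7.1] F [ 1.   0.3 -2.5] g 0.695
MOVE [ 24.   80.5 -75.5] yaw 0.0
-25.324662585471327
```

View pics/sc11.png

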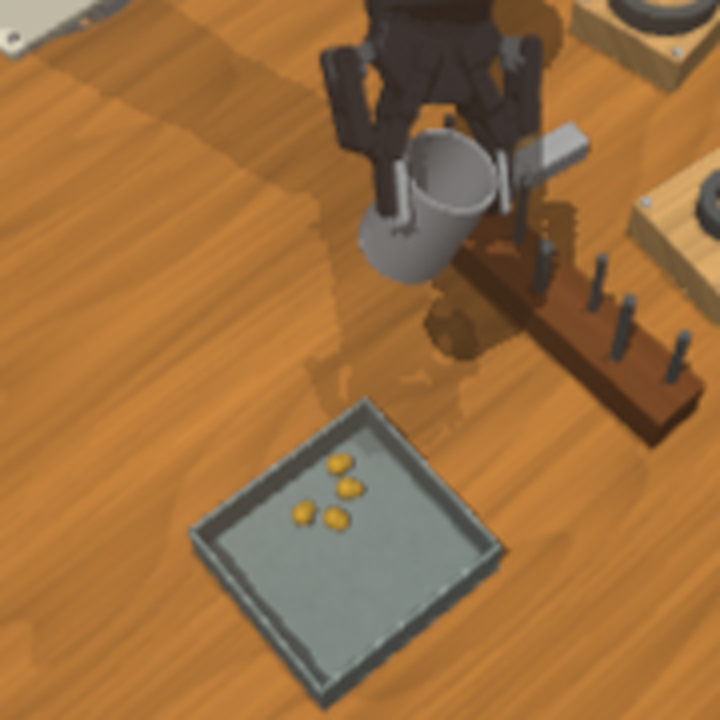

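View pics/t11.png

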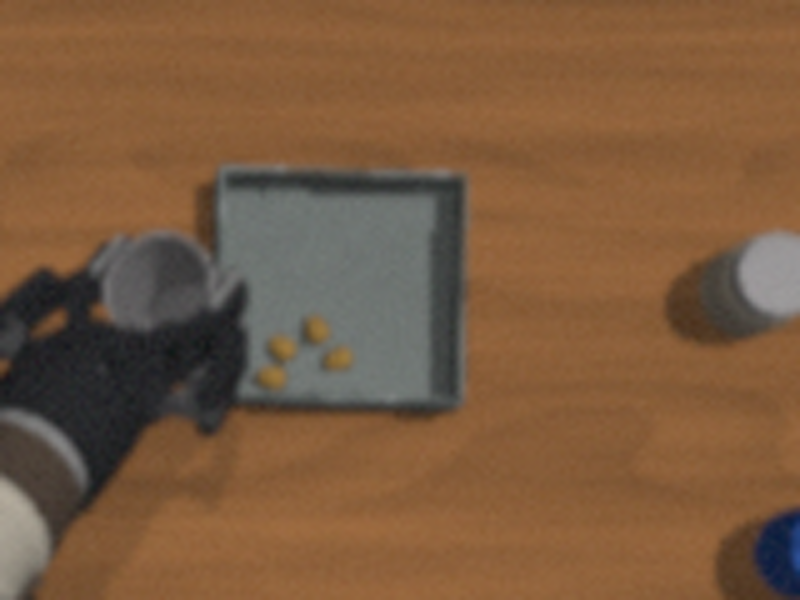

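Emit:
arm_command([
  [[-22, -10, -17, 7], [-44, -21, -34, 14], [-66, -31, -51, 20], [-89, -42, -69, 25], [-111, -52, -86, 25]],
])

```text
time_s: 16.25
tcp_pos: [0.6013, -0.0585, 0.4392]
tool_rot: [[-0.482, 0.575, 0.662], [0.322, 0.818, -0.476], [-0.815, -0.016, -0.579]]
force: [-0.2, -0.7, -1.6]
grip_width: 0.687
```

```bash
python3 -c "
from h import *
rem(.56,.05,.45)
R=bot.state()['tool_rot'];print( np.degrees(np.arctan2(R[2,1],-R[2,0])))
"
```

```text
t 16.25 tcp [ 0.6013 -0.0585  0.4392] yang 54.9 tilt 54.61 zax [ 0.662 -0.476 -0.579] q [ 12.1  -5.7 -13.2  39.2 -37.2  31.5] F [-0.2 -0.7 -1.6] g 0.687
MOVE [ 46.   64.8 -85.2] yaw 0.0
-1.1363340810394067
```

```bash
python3 -c "
from h import *
rem(.78,-.55,.56)
"
```

```text
t 16.25 tcp [ 0.6013 -0.0585  0.4392] yang 54.9 tilt 54.61 zax [ 0.662 -0.476 -0.579] q [ 12.1  -5.7 -13.2  39.2 -37.2  31.5] F [-0.2 -0.7 -1.6] g 0.687
MOVE [-342.8 -301.4  282.4] yaw 0.0
```

Emit:
arm_command([
  [[-27, -24, 22, 0], [-54, -48, 44, 1], [-80, -71, 66, 1], [-107, -94, 88, 1], [-134, -118, 110, 1]],
])

```text
time_s: 16.67
tcp_pos: [0.6696, -0.2518, 0.4833]
tool_rot: [[-0.477, 0.582, 0.658], [0.333, 0.813, -0.477], [-0.813, -0.009, -0.582]]
force: [1.0, 0.8, -3.3]
grip_width: 0.691
```

```bash
python3 -c "
from h import *
rem(.78,-.55,.58)
"
```

```text
t 16.67 tcp [ 0.6696 -0.2518  0.4833] yang 54.4 tilt 54.41 zax [ 0.658 -0.477 -0.582] q [-12.8   1.2  -1.7  35.  -18.6  13.3] F [ 1.   0.8 -3.3] g 0.691
MOVE [-230.6 -179.1  158.7] yaw 0.0
```

Emit:
arm_command([
  [[-30, -23, 20, 1], [-60, -46, 41, 1], [-90, -69, 61, 1], [-120, -92, 82, 1], [-150, -115, 103, 1]],
])

```text
time_s: 17.08
tcp_pos: [0.7383, -0.4406, 0.5399]
tool_rot: [[-0.473, 0.59, 0.654], [0.345, 0.808, -0.478], [-0.81, -0.0, -0.586]]
force: [1.1, 0.5, -2.1]
grip_width: 0.688
```

```bash
python3 -c "
from h import *
rem(.84,-.59,.60)
"
```

```text
t 17.08 tcp [ 0.7383 -0.4406  0.5399] yang 53.9 tilt 54.14 zax [ 0.654 -0.478 -0.586] q [-28.7  17.4  25.9  44.6  -6.    4.4] F [ 1.1  0.5 -2.1] g 0.688
MOVE [-148.4  -60.7  102.8] yaw 0.0
```

Emit:
arm_command([
  [[-35, -20, 24, 0], [-70, -40, 48, 0], [-105, -60, 72, 0], [-150, -61, 100, 0], [-250, -61, 100, 0]],
])

```text
time_s: 17.5
tcp_pos: [0.8118, -0.5686, 0.5868]
tool_rot: [[-0.464, 0.591, 0.66], [0.335, 0.807, -0.487], [-0.82, -0.006, -0.572]]
force: [3.2, -1.4, 53.1]
grip_width: 0.691
```

```bash
python3 -c "
from h import *
rem(.84,-.59,.60)
"
```

```text
t 17.50 tcp [ 0.8118 -0.5686  0.5868] yang 53.8 tilt 55.08 zax [ 0.66  -0.487 -0.572] q [-34.5  41.8  73.1  66.2  -1.6   0.7] F [ 3.2 -1.4 53.1] g 0.691
MOVE [-31.1  -0.6  21.5] yaw 0.0
```

Emit:
arm_command([
  [[-3000, 0, 0, 0], [-3000, 0, 0, 0]],
])

```text
time_s: 17.67
tcp_pos: [0.8098, -0.5666, 0.6033]
tool_rot: [[-0.451, 0.591, 0.669], [0.32, 0.807, -0.497], [-0.833, -0.01, -0.552]]
force: [0.2, 0.5, -3.1]
grip_width: 0.688
```

Emit:
arm_command([
  [[-3000, 0, 0, 0], [-3000, 0, 0, 0]],
])

```text
time_s: 17.83
tcp_pos: [0.802, -0.5599, 0.6421]
tool_rot: [[-0.419, 0.59, 0.69], [0.295, 0.807, -0.512], [-0.859, -0.011, -0.513]]
force: [-0.5, 0.2, -1.1]
grip_width: 0.692
```

```bash
python3 -c "
from h import *
rem(.84,-.59,.60)
cv2.imwrite('pics/wrist12.png',bot.camera('wrist'))
"
```

```text
t 17.83 tcp [ 0.802  -0.5599  0.6421] yang 53.8 tilt 59.17 zax [ 0.69  -0.512 -0.513] q [-34.3  39.   73.1  64.9  -1.9   0.4] F [-0.5  0.2 -1.1] g 0.692
MOVE [11.4 -1.5 63.2] yaw 0.0
```

View pics/wrist12.png

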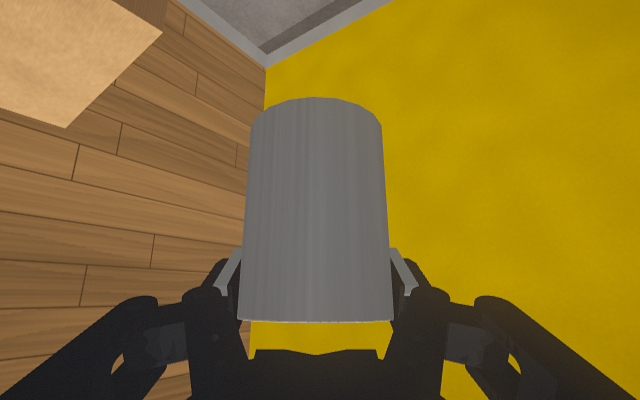

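```bash
python3 -c "
from h import *
rem(.451,.332,.32)
"
```

```text
t 17.88 tcp [ 0.8006 -0.5586  0.6458] yang 53.8 tilt 59.35 zax [ 0.691 -0.512 -0.51 ] q [-34.3  38.8  73.1  65.   -1.9   0.4] F [-0.8  0.7 -0.7] g 0.695
MOVE [ 687.6  515.8 -531.7] yaw 0.0
```

Emit:
arm_command([
  [[14, 10, -10, 0], [34, 25, -26, 1], [58, 43, -45, 1], [82, 61, -63, 1], [105, 79, -81, 1]],
])

```text
time_s: 18.3
tcp_pos: [0.745, -0.4201, 0.6007]
tool_rot: [[-0.402, 0.597, 0.694], [0.304, 0.802, -0.514], [-0.864, 0.005, -0.504]]
force: [2.2, 0.2, -1.9]
grip_width: 0.692
```

```bash
python3 -c "
from h import *
rem(.451,.332,.32)
"
```

```text
t 18.30 tcp [ 0.745  -0.4201  0.6007] yang 53.4 tilt 59.72 zax [ 0.694 -0.514 -0.504] q [-26.3  15.   26.8  42.5  -8.8   5.5] F [ 2.2  0.2 -1.9] g 0.692
MOVE [ 589.4  426.6 -448.9] yaw 0.0
```

Emit:
arm_command([
  [[26, 18, -19, 0], [51, 37, -39, 0], [77, 55, -58, 0], [102, 74, -78, 0], [128, 92, -97, 0]],
])

```text
time_s: 18.72
tcp_pos: [0.679, -0.2554, 0.5446]
tool_rot: [[-0.396, 0.596, 0.699], [0.302, 0.803, -0.514], [-0.867, 0.008, -0.498]]
force: [1.3, 1.1, -2.3]
grip_width: 0.695
```

```bash
python3 -c "
from h import *
rem(.451,.332,.32)
"
```

```text
t 18.72 tcp [ 0.679  -0.2554  0.5446] yang 53.4 tilt 60.16 zax [ 0.699 -0.514 -0.498] q [-12.    0.    1.1  33.3 -20.9  13.2] F [ 1.3  1.1 -2.3] g 0.695
MOVE [ 462.3  334.2 -349.3] yaw 0.0
```

Emit:
arm_command([
  [[26, 18, -19, 0], [51, 37, -39, 0], [77, 55, -58, 0], [102, 74, -78, 0], [128, 92, -97, -1]],
])

```text
time_s: 19.13
tcp_pos: [0.6136, -0.0914, 0.4874]
tool_rot: [[-0.399, 0.587, 0.704], [0.288, 0.809, -0.512], [-0.871, -0.002, -0.492]]
force: [0.3, -0.0, -3.4]
grip_width: 0.691
```

```bash
python3 -c "
from h import *
rem(.451,.332,.32)
"
```

```text
t 19.13 tcp [ 0.6136 -0.0914  0.4874] yang 54.0 tilt 60.54 zax [ 0.704 -0.512 -0.492] q [  9.1  -7.5 -13.   33.2 -38.1  26.2] F [ 0.3 -0.  -3.4] g 0.691
MOVE [ 332.5  247.4 -249. ] yaw 0.0
```

Emit:
arm_command([
  [[26, 19, -19, 0], [51, 38, -38, 0], [77, 57, -57, 0], [102, 76, -76, 0], [128, 95, -95, 0]],
])

```text
time_s: 19.55
tcp_pos: [0.5504, 0.0728, 0.4267]
tool_rot: [[-0.392, 0.586, 0.709], [0.292, 0.811, -0.508], [-0.872, 0.008, -0.489]]
force: [0.6, 0.5, -3.1]
grip_width: 0.696
```

```bash
python3 -c "
from h import *
rem(.451,.332,.30)
"
```

```text
t 19.55 tcp [0.5504 0.0728 0.4267] yang 54.1 tilt 60.72 zax [ 0.709 -0.508 -0.489] q [ 34.1  -3.9 -15.6  46.6 -54.9  53.4] F [ 0.6  0.5 -3.1] g 0.696
MOVE [ 225.3  150.8 -140.1] yaw 0.0
```

Emit:
arm_command([
  [[26, 18, -16, 0], [51, 35, -32, 0], [77, 53, -48, 0], [102, 70, -64, 0], [125, 86, -78, 0]],
])

```text
time_s: 19.97
tcp_pos: [0.4957, 0.2215, 0.3594]
tool_rot: [[-0.389, 0.584, 0.712], [0.299, 0.812, -0.502], [-0.871, 0.018, -0.49]]
force: [1.0, 0.1, -2.9]
grip_width: 0.695
```

```bash
python3 -c "
from h import *
rem(.451,.332,.30)
"
```

```text
t 19.97 tcp [0.4957 0.2215 0.3594] yang 54.3 tilt 60.63 zax [ 0.712 -0.502 -0.49 ] q [ 53.2  10.3  -8.2  68.6 -60.6  87.9] F [ 1.   0.1 -2.9] g 0.695
MOVE [102.2  62.5 -58.2] yaw 0.0
```

Emit:
arm_command([
  [[28, 17, -16, 0], [55, 34, -31, -1], [80, 49, -46, -1], [97, 59, -55, -1], [102, 62, -58, -1]],
])

```text
time_s: 20.38
tcp_pos: [0.4498, 0.3357, 0.3002]
tool_rot: [[-0.4, 0.574, 0.714], [0.289, 0.819, -0.496], [-0.87, 0.008, -0.494]]
force: [-0.5, 0.8, -2.9]
grip_width: 0.689
```

```bash
python3 -c "
from h import *
rem(.451,.332,.20)
a=bot.camera('top');crop(a,170,150,330,270,5,'pics/t13.png')
a=bot.camera('scene');crop(a,300,50,460,170,5,'pics/sc13.png')
cv2.imwrite('pics/wrist13.png',bot.camera('wrist'))
rem(.451,.332,.20)
"
```

```text
t 20.38 tcp [0.4498 0.3357 0.3002] yang 55.0 tilt 60.42 zax [ 0.714 -0.496 -0.494] q [ 64.4  24.2   1.6  83.1 -59.2 108.6] F [-0.5  0.8 -2.9] g 0.689
MOVE [85.5 -3.1 52.2] yaw 0.0
t 20.53 tcp [0.451  0.3325 0.3019] yang 54.8 tilt 60.56 zax [ 0.714 -0.499 -0.492] q [ 64.2  24.    1.4  83.1 -59.3 108.5] F [-0.  -1.3 -2.1] g 0.690
MOVE [88.6 -1.2 50.3] yaw 0.0
```

View pics/t13.png

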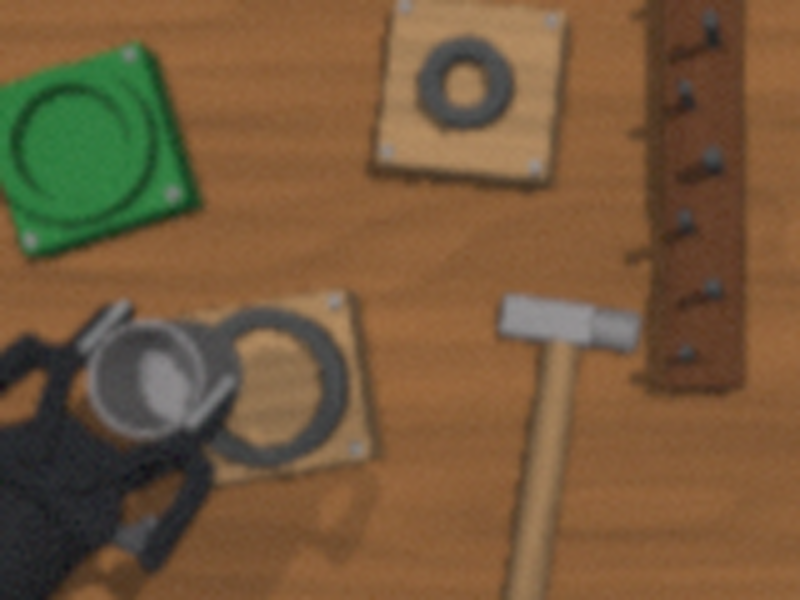

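View pics/sc13.png

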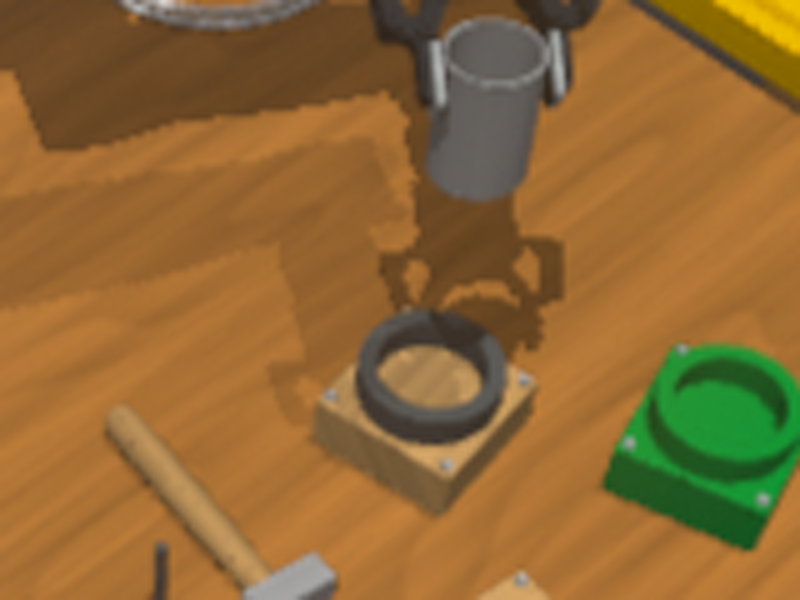

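View pics/wrist13.png

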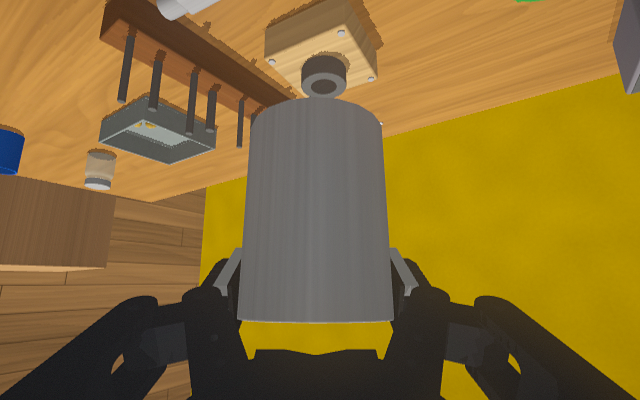

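Emit:
arm_command([
  [[35, -1, 20, 0], [70, -2, 40, 0]],
])

```text
time_s: 20.7
tcp_pos: [0.4523, 0.3326, 0.2256]
tool_rot: [[-0.392, 0.577, 0.717], [0.3, 0.817, -0.493], [-0.87, 0.022, -0.493]]
force: [1.0, -0.4, -2.9]
grip_width: 0.689
```

```bash
python3 -c "
from h import *
rem(.451,.332,.20)
"
```

```text
t 20.70 tcp [0.4523 0.3326 0.2256] yang 54.8 tilt 60.44 zax [ 0.717 -0.493 -0.493] q [ 64.   27.6  -5.1  72.  -59.3 108.4] F [ 1.  -0.4 -2.9] g 0.689
MOVE [22.6 -1.8 12. ] yaw 0.0
```

Run:
```python
from h import *
from scipy.optimize import least_squares
def f(p):
    rim=p[:3]; a=np.array([p[3],p[4],1]);a/=np.linalg.norm(a); b=rim-.08*a
    return np.r_[proj('scene',rim)-(399.4,60.2),proj('scene',b)-(395.5,83.6),proj('top',rim)-(199.4,225.6)]
o=least_squares(f,[.43,.34,.32,0,0]);print(o.x.round(4),np.degrees(o.x[3:]).round(1),o.fun.round(2))
J=o.jac;print('sd per px',np.sqrt(np.diag(np.linalg.inv(J.T@J))).round(4))
# expected: cup axis in tool frame from grasp-state
Rg=np.array([[-0.447,.576,.685],[.316,.818,-.482],[-.837,.001,-.547]]);s=bot.state()
ct=Rg.T@np.array([0,0,1]);bt=Rg.T@(np.array([.4225,-.358,0])-[.4411,-.3715,.0544])
for R,P in[(s['tool_rot'],s['tcp_pos']),(np.array([[-.4,.574,.714],[.289,.819,-.499],[-.87,.008,-.492]]),np.array([.451,.3325,.3019]))]:
    a=R@ct;print('axis',a.round(3),'lean %.2f'%np.degrees(np.arccos(min(1,a[2]/np.linalg.norm(a)))),'base',(P+R@bt).round(4))
```

```text
[ 0.4292  0.3499  0.3215 -0.0839  0.0263] [-4.8  1.5] [-0.59  0.04  0.    0.   -0.39 -0.39]
sd per px [0.0022 0.003  0.0047 0.0602 0.0632]
axis [-0.063  0.019  0.998] lean 3.78 base [0.4372 0.3451 0.1698]
axis [-0.055  0.032  0.997] lean 3.66 base [0.4354 0.3443 0.2462]
```

```bash
python3 -c "
from h import *
rem(.60,-.10,.40)
"
```

```text
t 20.70 tcp [0.4523 0.3326 0.2256] yang 54.8 tilt 60.44 zax [ 0.717 -0.493 -0.493] q [ 64.   27.6  -5.1  72.  -59.3 108.4] F [ 1.  -0.4 -2.9] g 0.689
MOVE [-339.4 -264.3  233. ] yaw 0.0
```

Emit:
arm_command([
  [[-26, -20, 18, 0], [-52, -41, 36, -1], [-79, -61, 54, -1], [-105, -82, 72, -1], [-131, -102, 90, -1]],
])

```text
time_s: 21.12
tcp_pos: [0.51, 0.1628, 0.295]
tool_rot: [[-0.4, 0.571, 0.717], [0.287, 0.821, -0.493], [-0.87, 0.009, -0.493]]
force: [0.9, -0.4, -2.4]
grip_width: 0.688
```

```bash
python3 -c "
from h import *
rem(.60,-.10,.40)
"
```

```text
t 21.12 tcp [0.51   0.1628 0.295 ] yang 55.2 tilt 60.49 zax [ 0.717 -0.493 -0.493] q [ 46.9   6.8 -23.   45.4 -59.4  73.6] F [ 0.9 -0.4 -2.4] g 0.688
MOVE [-202.9 -163.5  142.5] yaw 0.0
```

Emit:
arm_command([
  [[-28, -22, 19, 0], [-56, -45, 39, 0], [-84, -67, 58, 0], [-112, -90, 78, 0], [-140, -112, 98, 0]],
])

```text
time_s: 21.53
tcp_pos: [0.5711, -0.0217, 0.3714]
tool_rot: [[-0.395, 0.572, 0.719], [0.288, 0.82, -0.495], [-0.872, 0.012, -0.489]]
force: [1.2, 1.2, -2.5]
grip_width: 0.688
```

```bash
python3 -c "
from h import *
rem(.62,-.14,.40)
"
```

```text
t 21.53 tcp [ 0.5711 -0.0217  0.3714] yang 55.1 tilt 60.75 zax [ 0.719 -0.495 -0.489] q [ 20.   -7.3 -29.4  21.9 -45.3  35.2] F [ 1.2  1.2 -2.5] g 0.688
MOVE [-78.3 -68.7  79.7] yaw 0.0
```

```bash
python3 -c "
from h import *
rem(.66,-.20,.24)
"
```

```text
t 21.53 tcp [ 0.5711 -0.0217  0.3714] yang 55.1 tilt 60.75 zax [ 0.719 -0.495 -0.489] q [ 20.   -7.3 -29.4  21.9 -45.3  35.2] F [ 1.2  1.2 -2.5] g 0.688
MOVE [ 28.2 -96.9 216.4] yaw 0.0
```

Emit:
arm_command([
  [[5, -16, 36, 0], [10, -32, 72, 0], [15, -48, 108, 0]],
])

```text
time_s: 21.78
tcp_pos: [0.6144, -0.1141, 0.3095]
tool_rot: [[-0.387, 0.575, 0.721], [0.289, 0.818, -0.497], [-0.876, 0.016, -0.482]]
force: [0.9, 1.0, -3.8]
grip_width: 0.694
```

```bash
python3 -c "
from h import *
rem(.66,-.20,.24)
"
```

```text
t 21.78 tcp [ 0.6144 -0.1141  0.3095] yang 54.9 tilt 61.16 zax [ 0.721 -0.497 -0.482] q [  5.3  -1.1 -36.3   0.5 -34.2  23. ] F [ 0.9  1.  -3.8] g 0.694
MOVE [ 18.4 -45.2 109.1] yaw 0.0
```

```bash
python3 -c "
from h import *
rem(.46,-.35,.24)
from ik6 import *
for r,z in[(.58,.24),(.58,.2),(.58,.17),(.58,.15),(.56,.2),(.56,.17)]:
  from kin import ik
  print(r,z,ik(r,z,90-61))
"
```

```text
t 21.78 tcp [ 0.6144 -0.1141  0.3095] yang 54.9 tilt 61.16 zax [ 0.721 -0.497 -0.482] q [  5.3  -1.1 -36.3   0.5 -34.2  23. ] F [ 0.9  1.  -3.8] g 0.694
MOVE [  52.5 -282.9   39.5] yaw 0.0
0.58 0.24 (np.float64(-3.7), np.float64(-54.1), np.float64(-21.4), np.float64(0.0))
0.58 0.2 (np.float64(2.8), np.float64(-57.7), np.float64(-31.5), np.float64(0.0))
0.58 0.17 (np.float64(8.6), np.float64(-60.1), np.float64(-39.7), np.float64(0.0))
0.58 0.15 (np.float64(12.9), np.float64(-61.4), np.float64(-45.3), np.float64(0.0))
0.56 0.2 (np.float64(0.6), np.float64(-60.1), np.float64(-31.7), np.float64(0.0))
0.56 0.17 (np.float64(6.8), np.float64(-62.3), np.float64(-40.1), np.float64(0.002))
```

Emit:
arm_command([
  [[7, -36, 5, 0], [13, -72, 10, -1], [20, -108, 15, -1], [27, -144, 20, -1], [33, -180, 25, -1]],
])

```text
time_s: 22.2
tcp_pos: [0.5131, -0.2665, 0.2673]
tool_rot: [[-0.394, 0.57, 0.721], [0.273, 0.821, -0.501], [-0.878, -0.001, -0.479]]
force: [0.8, -1.3, -2.9]
grip_width: 0.688
```

```bash
python3 -c "
from h import *
rem(.45,-.345,.22)
"
```

```text
t 22.20 tcp [ 0.5131 -0.2665  0.2673] yang 55.2 tilt 61.36 zax [ 0.721 -0.501 -0.479] q [-21.3  -6.7 -51.1 -15.1 -11.9   6.5] F [ 0.8 -1.3 -2.9] g 0.688
MOVE [  45.  -100.4   16.5] yaw 0.0
```

Emit:
arm_command([
  [[12, -30, 5, 0], [25, -60, 10, 0], [38, -85, 14, 0], [45, -100, 16, 0], [45, -100, 16, 0]],
])

```text
time_s: 22.62
tcp_pos: [0.4451, -0.3474, 0.2195]
tool_rot: [[-0.394, 0.578, 0.715], [0.276, 0.816, -0.508], [-0.877, -0.003, -0.481]]
force: [0.3, -0.8, -2.6]
grip_width: 0.689
```

```bash
python3 -c "
from h import *
rem(.44,-.34,.17)
"
```

```text
t 22.62 tcp [ 0.4451 -0.3474  0.2195] yang 54.7 tilt 61.28 zax [ 0.715 -0.508 -0.481] q [-40.3  -1.9 -57.8 -27.1   4.3  -2.5] F [ 0.3 -0.8 -2.6] g 0.689
MOVE [47.4  3.3 16.4] yaw 0.0
```

Emit:
arm_command([
  [[36, 2, 2, 0], [60, 3, 0, 0]],
])

```text
time_s: 22.78
tcp_pos: [0.4339, -0.3404, 0.1795]
tool_rot: [[-0.402, 0.58, 0.708], [0.282, 0.814, -0.507], [-0.871, -0.004, -0.491]]
force: [0.8, 0.1, -4.5]
grip_width: 0.691
```

```bash
python3 -c "
from h import *
rem(.44,-.34,.17)
"
```

```text
t 22.78 tcp [ 0.4339 -0.3404  0.1795] yang 54.5 tilt 60.62 zax [ 0.708 -0.507 -0.491] q [-40.4   3.9 -62.2 -36.7   4.2  -2.6] F [ 0.8  0.1 -4.5] g 0.691
MOVE [5.9 3.9 8.8] yaw 0.0
```

Emit:
arm_command([
  [[1000, 0, -300, 0], [1000, 0, -300, 0]],
])

```text
time_s: 22.95
tcp_pos: [0.4284, -0.3432, 0.1574]
tool_rot: [[-0.429, 0.578, 0.694], [0.3, 0.816, -0.494], [-0.852, -0.003, -0.523]]
force: [0.2, -1.0, -2.9]
grip_width: 0.687
```

```bash
python3 -c "
from h import *
rem(.44,-.34,.17)
"
```

```text
t 22.95 tcp [ 0.4284 -0.3432  0.1574] yang 54.7 tilt 58.46 zax [ 0.694 -0.494 -0.523] q [-41.6   6.4 -62.3 -36.9   5.3  -3.5] F [ 0.2 -1.  -2.9] g 0.687
MOVE [-14.8   9.3  -0.1] yaw 0.0
```

Emit:
arm_command([
  [[30, 0, -9, 0], [30, 0, -9, 0]],
])

```text
time_s: 23.12
tcp_pos: [0.4221, -0.3429, 0.1477]
tool_rot: [[-0.446, 0.577, 0.684], [0.312, 0.817, -0.485], [-0.839, -0.003, -0.544]]
force: [-0.6, 0.3, -2.5]
grip_width: 0.691
```

```bash
python3 -c "
from h import *
rem(.46,-.30,.35)
"
```

```text
t 23.12 tcp [ 0.4221 -0.3429  0.1477] yang 54.8 tilt 57.03 zax [ 0.684 -0.485 -0.544] q [-42.4   6.7 -62.3 -35.8   5.9  -4. ] F [-0.6  0.3 -2.5] g 0.691
MOVE [-173.3   56.4 -105. ] yaw 0.0
```

```bash
python3 -c "
from h import *
rem(.55,-.05,.38)
"
```

```text
t 23.12 tcp [ 0.4221 -0.3429  0.1477] yang 54.8 tilt 57.03 zax [ 0.684 -0.485 -0.544] q [-42.4   6.7 -62.3 -35.8   5.9  -4. ] F [-0.6  0.3 -2.5] g 0.691
MOVE [-160.5  312.4 -181. ] yaw 0.0
```

Emit:
arm_command([
  [[-8, 16, -9, 0], [-20, 40, -23, 0], [-34, 67, -39, 0], [-49, 95, -55, 0], [-61, 119, -69, 0]],
])

```text
time_s: 23.53
tcp_pos: [0.4707, -0.2299, 0.2391]
tool_rot: [[-0.443, 0.577, 0.686], [0.311, 0.817, -0.486], [-0.841, -0.002, -0.541]]
force: [0.4, -0.7, -2.9]
grip_width: 0.689
```

```bash
python3 -c "
from h import *
rem(.55,-.05,.38)
"
```

```text
t 23.53 tcp [ 0.4707 -0.2299  0.2391] yang 54.8 tilt 57.22 zax [ 0.686 -0.486 -0.541] q [-17.4 -11.5 -55.   -9.5 -14.9   9.8] F [ 0.4 -0.7 -2.9] g 0.689
MOVE [ -97.6  192.4 -109.2] yaw 0.0
```

Emit:
arm_command([
  [[-14, 28, -16, 0], [-28, 55, -31, 0], [-42, 83, -47, 0], [-56, 110, -63, 0], [-70, 138, -78, 0]],
])

```text
time_s: 23.95
tcp_pos: [0.527, -0.0993, 0.3427]
tool_rot: [[-0.441, 0.576, 0.688], [0.311, 0.818, -0.485], [-0.842, 0.0, -0.54]]
force: [0.9, -0.4, -3.1]
grip_width: 0.687
```

```bash
python3 -c "
from h import *
rem(.451,.332,.30)
"
```

```text
t 23.95 tcp [ 0.527  -0.0993  0.3427] yang 54.8 tilt 57.34 zax [ 0.688 -0.485 -0.54 ] q [  8.5 -13.8 -36.9  18.5 -35.6  27.3] F [ 0.9 -0.4 -3.1] g 0.687
MOVE [ 203.6  308.8 -238.3] yaw 0.0
```

Emit:
arm_command([
  [[15, 22, -17, 0], [30, 45, -35, 0], [44, 67, -52, 0], [59, 90, -69, 0], [74, 112, -86, 0]],
])

```text
time_s: 24.37
tcp_pos: [0.4987, 0.0588, 0.3283]
tool_rot: [[-0.439, 0.574, 0.691], [0.312, 0.819, -0.482], [-0.842, 0.004, -0.539]]
force: [1.3, -0.4, -2.5]
grip_width: 0.69
```

```bash
python3 -c "
from h import *
rem(.451,.332,.30)
"
```

```text
t 24.37 tcp [0.4987 0.0588 0.3283] yang 54.9 tilt 57.39 zax [ 0.691 -0.482 -0.539] q [ 35.4  -6.4 -30.   38.6 -52.5  56.6] F [ 1.3 -0.4 -2.5] g 0.690
MOVE [ 130.1  196.1 -149.4] yaw 0.0
```

Emit:
arm_command([
  [[15, 22, -17, 0], [30, 45, -34, 0], [45, 68, -52, 0], [60, 91, -69, 0], [75, 114, -86, 0]],
])

```text
time_s: 24.78
tcp_pos: [0.4709, 0.2191, 0.3131]
tool_rot: [[-0.439, 0.573, 0.692], [0.315, 0.819, -0.479], [-0.842, 0.008, -0.54]]
force: [0.8, -0.3, -3.1]
grip_width: 0.694
```

```bash
python3 -c "
from h import *
rem(.451,.332,.28)
"
```

```text
t 24.78 tcp [0.4709 0.2191 0.3131] yang 55.0 tilt 57.32 zax [ 0.692 -0.479 -0.54 ] q [ 54.4   9.8 -13.7  65.1 -57.3  88.9] F [ 0.8 -0.3 -3.1] g 0.694
MOVE [ 72.1  80.9 -50. ] yaw 0.0
```

Emit:
arm_command([
  [[20, 22, -14, 0], [40, 45, -28, 0], [58, 65, -40, 0], [70, 78, -48, -1], [72, 81, -50, -1]],
])

```text
time_s: 25.2
tcp_pos: [0.4501, 0.3357, 0.279]
tool_rot: [[-0.451, 0.563, 0.693], [0.301, 0.827, -0.476], [-0.84, -0.006, -0.542]]
force: [0.0, 0.2, -3.2]
grip_width: 0.689
```

```bash
python3 -c "
from h import *
rem(.451,.332,.18)
a=bot.camera('top');crop(a,170,160,290,270,5,'pics/t14.png')
a=bot.camera('scene');crop(a,330,40,450,160,5,'pics/sc14.png')
rem(.451,.332,.18)
"
```

```text
t 25.20 tcp [0.4501 0.3357 0.279 ] yang 55.8 tilt 57.19 zax [ 0.693 -0.476 -0.542] q [ 63.5  23.5  -0.3  78.3 -56.3 104. ] F [ 0.   0.2 -3.2] g 0.689
MOVE [81.7 -1.9 56.1] yaw 0.0
t 25.30 tcp [0.4508 0.3333 0.2803] yang 55.6 tilt 57.28 zax [ 0.693 -0.477 -0.541] q [ 63.3  23.3  -0.5  78.3 -56.4 103.9] F [ 0.2 -0.9 -3.2] g 0.691
MOVE [83.9 -0.4 55. ] yaw 0.0
```

View pics/t14.png

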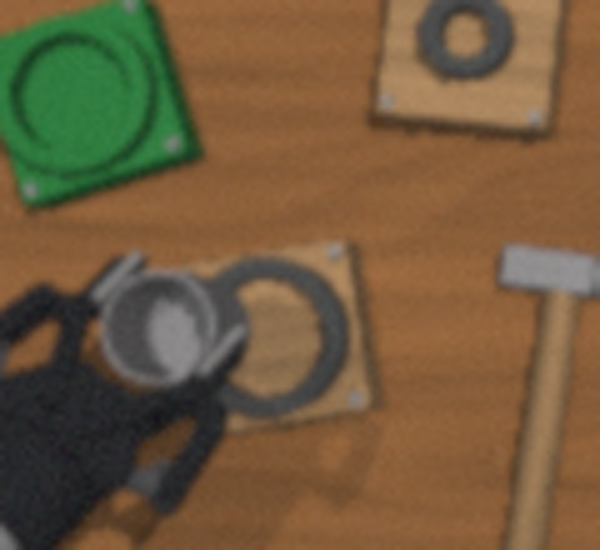

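View pics/sc14.png

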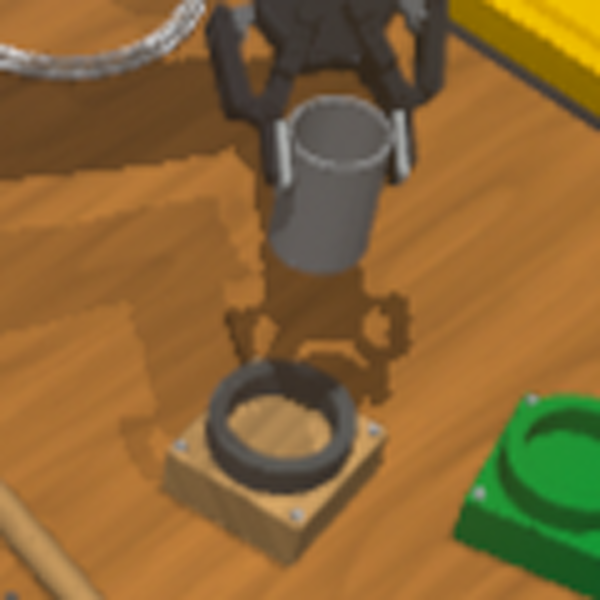

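Emit:
arm_command([
  [[25, 0, 16, 0], [50, 0, 33, 0], [72, 0, 47, 0], [84, 0, 55, 0], [84, 0, 55, 0]],
])

```text
time_s: 25.72
tcp_pos: [0.4503, 0.3295, 0.1777]
tool_rot: [[-0.451, 0.566, 0.69], [0.299, 0.825, -0.48], [-0.841, -0.01, -0.541]]
force: [-0.2, -0.4, -3.0]
grip_width: 0.691
```

```bash
python3 -c "
from h import *
rem(.451,.332,.142)
a=bot.camera('top');crop(a,170,160,290,270,5,'pics/t15.png')
a=bot.camera('scene');crop(a,340,60,440,160,6,'pics/sc15.png')
rem(.451,.332,.142)
"
```

```text
t 25.72 tcp [0.4503 0.3295 0.1777] yang 55.5 tilt 57.23 zax [ 0.69  -0.48  -0.541] q [ 63.1  28.9  -8.5  64.7 -56.4 103.8] F [-0.2 -0.4 -3. ] g 0.691
MOVE [30.5  2.8 18.6] yaw 0.0
t 25.82 tcp [0.4515 0.3314 0.1812] yang 55.6 tilt 57.30 zax [ 0.693 -0.478 -0.54 ] q [ 63.1  28.7  -8.2  64.9 -56.5 103.8] F [ 0.1  0.2 -1. ] g 0.686
MOVE [33.4  0.4 20.5] yaw 0.0
```

View pics/t15.png

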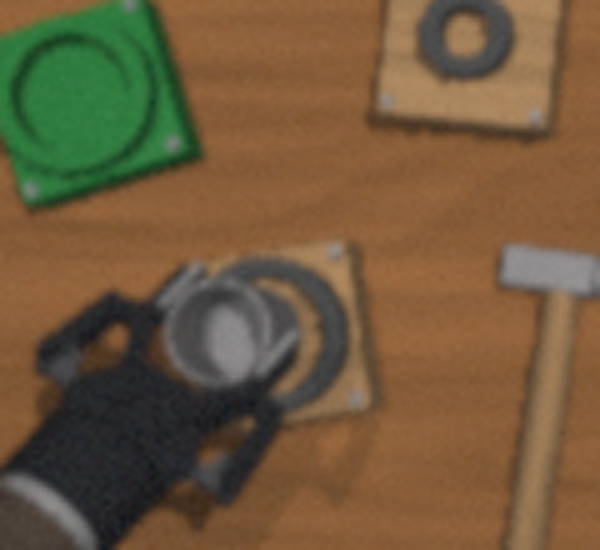

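View pics/sc15.png

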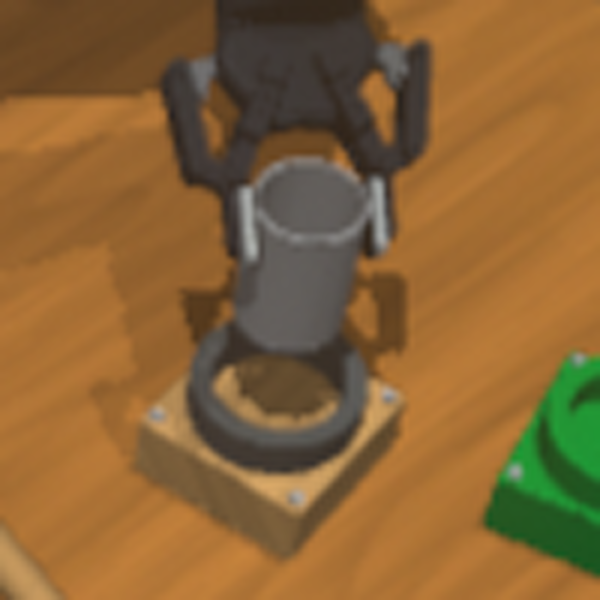

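Run:
```python
from h import *
from scipy.optimize import least_squares
f=lambda p:np.r_[proj('scene',p)-(392.2,93.8),proj('top',p)-(213.6,226.6)]
o=least_squares(f,[.43,.34,.2]);print('rim',o.x.round(4),o.fun.round(2))
f2=lambda p:np.r_[proj('scene',[*p,.07])-(386.2,122.6),proj('top',[*p,.07])-(223.9,227.)]
o2=least_squares(f2,[.43,.34]);print('nest',o2.x.round(4),o2.fun.round(2))
Rg=np.array([[-0.447,.576,.685],[.316,.818,-.482],[-.837,.001,-.547]]);s=bot.state();R=s['tool_rot']
ct=Rg.T@np.array([0,0,1]);bt=Rg.T@(np.array([.4225,-.358,0])-[.4411,-.3715,.0544])
a=R@ct;b=s['tcp_pos']+R@bt;print('axis',a.round(3),'base',b.round(4),'rim',(b+.08*a).round(4))
```

```text
rim [0.4306 0.3445 0.1989] [-0.94  0.06 -0.62 -0.62]
nest [0.432  0.3439] [-0.56  0.12 -0.41 -0.32]
axis [-0.003  0.009  1.   ] base [0.4329 0.3442 0.1266] rim [0.4327 0.3449 0.2066]
```

Emit:
arm_command([
  [[8, 0, 5, 0], [17, 0, 11, 0], [25, 0, 16, 0], [30, 0, 18, 0], [30, 0, 18, 0]],
])

```text
time_s: 26.23
tcp_pos: [0.45, 0.3312, 0.1446]
tool_rot: [[-0.449, 0.565, 0.692], [0.3, 0.825, -0.479], [-0.841, -0.008, -0.54]]
force: [0.0, -0.4, -3.3]
grip_width: 0.692
```

Emit:
arm_command([
  [[0, 0, 0, 0], [0, 0, 0, 0], [0, 0, 0, 0]],
])

```text
time_s: 26.48
tcp_pos: [0.4501, 0.3315, 0.1448]
tool_rot: [[-0.449, 0.565, 0.692], [0.3, 0.825, -0.479], [-0.841, -0.007, -0.54]]
force: [0.2, -0.3, -2.5]
grip_width: 0.692
```

```bash
cat >> h.py <<'E'
def cup():
    Rg=np.array([[-0.447,.576,.685],[.316,.818,-.482],[-.837,.001,-.547]]);s=bot.state();R=s['tool_rot']
    ct=Rg.T@np.array([0,0,1]);bt=Rg.T@(np.array([.4225,-.358,0])-[.4411,-.3715,.0544])
    a=R@ct;b=s['tcp_pos']+R@bt;print('axis',a.round(3),'base',b.round(4),'dq',np.abs(s['dq']).max().round(2))
E
python3 -c "
from h import *
rem(.4505,.3312,.135);cup()
"
```

```text
t 26.48 tcp [0.4501 0.3315 0.1448] yang 55.6 tilt 57.30 zax [ 0.692 -0.479 -0.54 ] q [ 63.3  31.4 -10.2  60.6 -56.5 104. ] F [ 0.2 -0.3 -2.5] g 0.692
MOVE [8.  0.1 5.7] yaw 0.0
axis [-0.002  0.011  1.   ] base [0.4314 0.3441 0.0902] dq 0.28
```

Steady, and about 20 mm above the ring. I'll look before the last 10 mm.

```bash
python3 -c "
from h import *
a=bot.camera('top');crop(a,170,160,290,270,5,'pics/t16.png')
a=bot.camera('scene');crop(a,340,60,440,160,6,'pics/sc16.png')
"
```

```text
(no output)
```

View pics/t16.png

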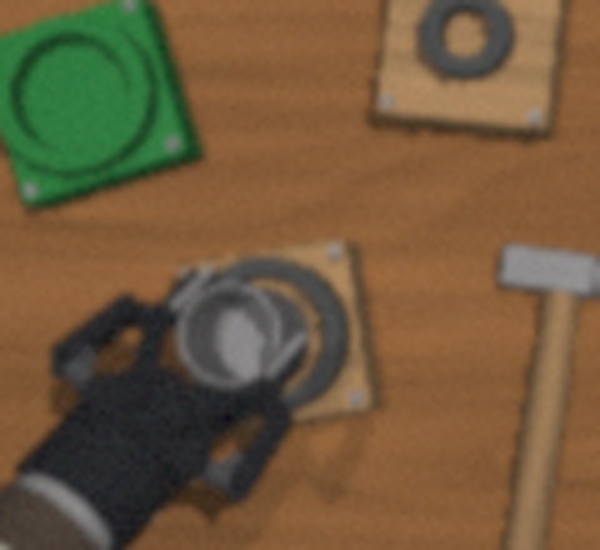

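View pics/sc16.png

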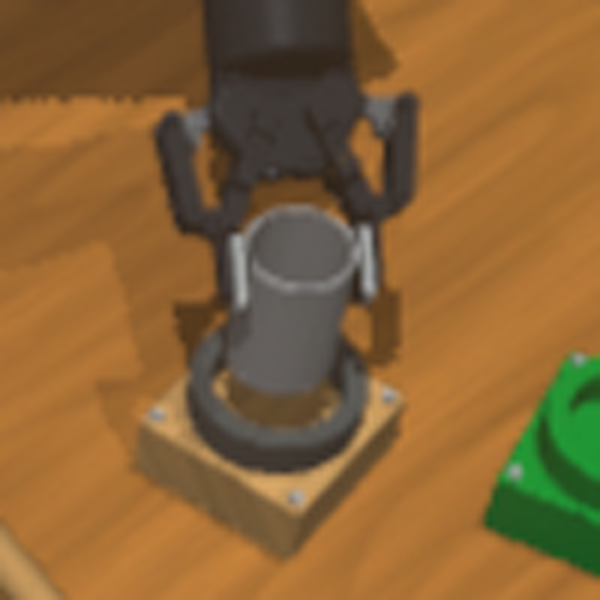

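```bash
cat > ov.py <<'E'
from h import *
import sys
def circ(cam,c,r,n=72):return np.array([proj(cam,[c[0]+r*np.cos(t),c[1]+r*np.sin(t),c[2]]) for t in np.linspace(0,2*np.pi,n)])
def overlay(cam,fn,x0,y0,k,base,nest,out):
    a=cv2.imread(fn)
    for c,r,col in[((*base[:2],base[2]),.03,(0,0,255)),((*base[:2],base[2]+.08),.03,(0,255,255)),((*nest,.07),.05,(0,255,0)),((*nest,.07),.037,(0,255,0))]:
        p=(circ(cam,c,r)-(x0,y0)+.5)*k-.5
        cv2.polylines(a,[p.round().astype(np.int32)],True,col,1)
    cv2.imwrite(out,a)
E
python3 -c "
from ov import *
b=(.4314,.3441,.0902);n=(.432,.344)
overlay('scene','pics/sc16.png',340,60,6,b,n,'pics/ov_s.png')
overlay('top','pics/t16.png',170,160,5,b,n,'pics/ov_t.png')
"
```

```text
(no output)
```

View pics/ov_s.png

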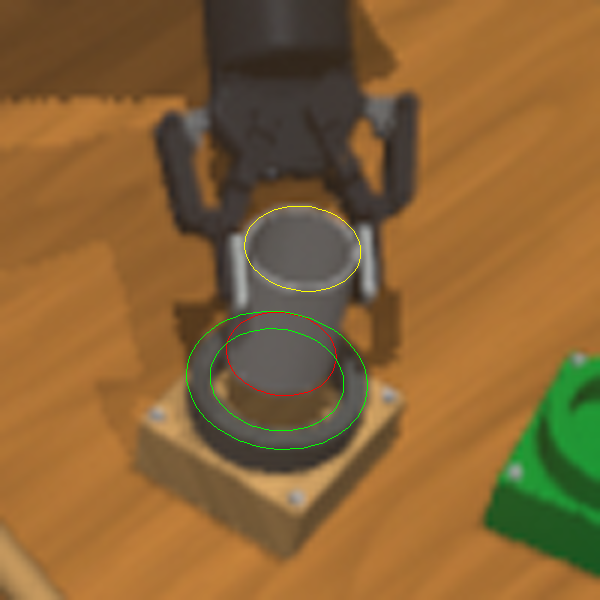

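View pics/ov_t.png

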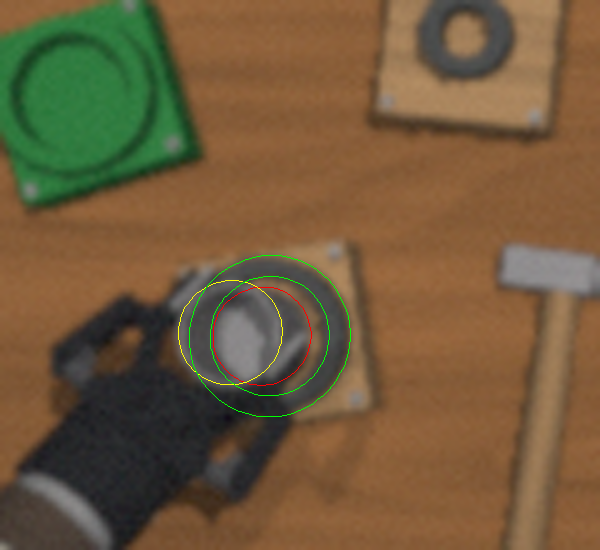

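Emit:
arm_command([
  [[3, 0, 2, 0], [6, 0, 4, 1], [9, 0, 6, 1], [9, 0, 6, 1], [9, 0, 6, 1]],
])

```text
time_s: 27.0
tcp_pos: [0.4501, 0.3311, 0.1337]
tool_rot: [[-0.439, 0.573, 0.692], [0.314, 0.82, -0.479], [-0.842, 0.007, -0.54]]
force: [-0.5, -1.1, -2.8]
grip_width: 0.69
```

```bash
python3 -c "
from h import *
rem(.4505,.3312,.135);cup()
a=bot.camera('scene');crop(a,340,60,440,160,6,'pics/sc17.png')
a=bot.camera('top');crop(a,170,160,290,270,5,'pics/t17.png')
rem(.4505,.3312,.135);cup()
"
```

```text
t 27.00 tcp [0.4501 0.3311 0.1337] yang 55.1 tilt 57.31 zax [ 0.692 -0.479 -0.54 ] q [ 63.3  32.3 -10.8  59.2 -56.5 105. ] F [-0.5 -1.1 -2.8] g 0.690
MOVE [-1.2  0.3 -0.5] yaw 0.0
axis [-0.01 -0.    1.  ] base [0.432  0.3445 0.0792] dq 0.42
t 27.10 tcp [0.4502 0.3313 0.1341] yang 55.1 tilt 57.30 zax [ 0.692 -0.479 -0.54 ] q [ 63.3  32.2 -10.7  59.2 -56.5 105. ] F [ 0.2  0.5 -2.4] g 0.691
MOVE [-0.9  0.1 -0.2] yaw 0.0
axis [-0.01  -0.001  1.   ] base [0.4321 0.3448 0.0795] dq 0.27
```

```bash
python3 -c "
from ov import *
b=(.4321,.3447,.0795);n=(.432,.344)
overlay('scene','pics/sc17.png',340,60,6,b,n,'pics/ov_s2.png')
cv2.imwrite('pics/final_scene.png',bot.camera('scene'))
"
```

```text
(no output)
```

View pics/ov_s2.png

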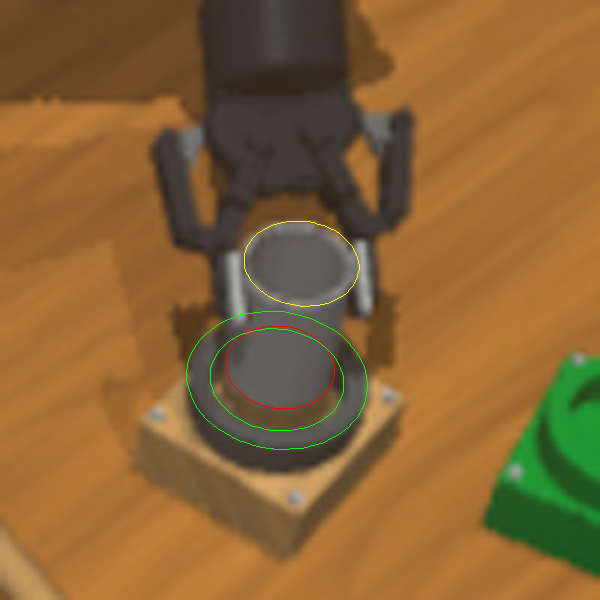

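View pics/final_scene.png

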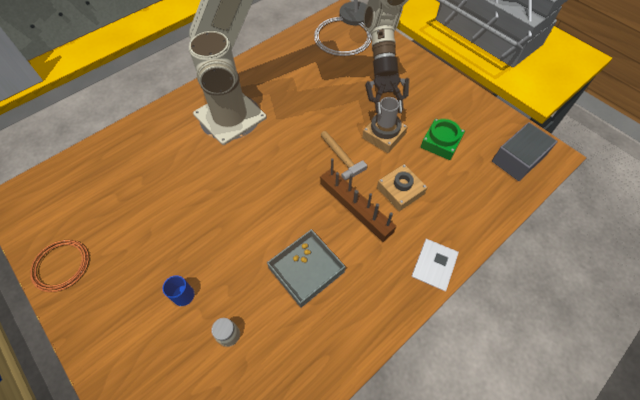

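The picture shows the cup (389,107) upright over the larger ring. Four nuggets lie in the tray near (302,253), and the rack, hammer, jar and smaller ring look undisturbed. The overlay of the predicted pose matches the rim, the cup base and the ring. The arm is at rest, so I am handing in.

```bash
python3 -c "
from h import *
cup(); print(bot.hand_in())
"
```

```text
axis [-0.011 -0.001  1.   ] base [0.4322 0.3449 0.0796] dq 0.13
the job is handed in; nothing more can be done
None
```

The four nuggets are in the grey tray. The cup is held upright and still about 10 mm above the larger ring, and I handed in at about 27 s.

**How it was done:** the moves only allow a turn about the tool's own axis. I tilted the tool to about 57° by pushing against the edge of the arm's reach. I gripped the cup at that angle and poured by turning it 180° over the tray. Then I turned the cup upright and carried it over the rack.

**Last checks:**
- **Tray:** I counted four nuggets in it in the scene and top pictures, and the cup looked empty.
- **Position over the ring:** from the joint readings, the cup's base is at (0.432, 0.345) and the ring's centre, from the pictures, at (0.432, 0.344). The underside is at about 79.6 mm, roughly 9.6 mm above the ring. Lean is about 0.6°, and the predicted outline matched the picture.
- **Rest and force:** the arm was at rest. The force reading of about 2.5 N is just the empty cup's weight.
- **Leave-alone items:** the rack, hammer, jar, smaller ring and both look-alikes look undisturbed.

**What disagreed or went wrong:**
- **Lean:** on the first arrival over the ring the cup leaned about 3.7°, so I went back over the rack, corrected the tilt and returned.
- **Joint stop:** during an earlier tilt correction the wrist force jumped briefly to 53 N when joint 3 reached the end of its range at speed. That is below the 120 N limit. Joint 3 read 73.1° there (rounded) against its 73.08° limit, and I did not check that more finely.
- **Height by camera:** a camera-only estimate, taken about 47 mm above the final height, put the cup about 8 mm lower than the joint readings. I relied on the joint readings, and the later overlay agreed with them.

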